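# Clearing down the bread bench

### The arm

A 6-joint arm with a two-finger parallel gripper is mounted at the origin on the work surface. World frame = base frame: x ahead of the robot, y to its left, z up, the work surface at z = 0. Lengths are in m, angles in rad, forces in N, time in s.
With the tool pointing down it reaches from about 0.375 to 0.975 m from the base axis. Payload 3.8 kg.
Tool frame: the origin (TCP) lies on the centre line of the jaws, within the pads' length; the fingertips stand 17 mm ahead of it and the grasp point (between the pads) lies 2 mm behind it (bot.tip_extent is the distance from the TCP to the fingertips, in m); z points along the fingers, y is the line along which they close (so a half turn about z gives the same grasp; the last joint's range is limited). The gripper opens to 85 mm and grips with 20 to 120 N. Pads are 22 mm wide; open, the fingers measure 114 mm over their backs; the gripper's body (76 mm by 85 mm) begins 54 mm behind the grasp point. The pads swing forward as they close: fully open they stand 13 mm farther back than shut.
Start: joints at [1.193, 0.264, 1.604, -0, 1.274, -0.037], TCP at [0.226, 0.636, 0.248] pointing down, gripper open.
Joint ranges: [-2.63, 2.63], [-0.94, 2.18], [0.31, 2.57], [-1.31, 4.45], [0, 2.66], [-2.55, 2.55]. Speed limits (rad/s): [2.57, 2.57, 3.14, 3.14, 3.14, 3.14].

### API

Orientations are given as a rotation vector (axis times angle).
In Python, from workcell import readout, read_camera, finish_job, bot gives the robot as it stands.
- The arm moves only by the tool jog_arm, never from a script. Its argument "deltas" is one flat list of numbers, 7 for each row, row after row: the shift along the tool's x, y, z in m, then the turn, a rotation vector about the tool's x, y, z in degrees, then the gripper command: -1 is shut, 1 is fully open, values between are in proportion. A call has 1 to 8 rows; each row is the pose to reach, as a shift and turn from the pose commanded when the call began, along the tool's axes at that moment; what a row does not reach only later rows make up. A row lasts 1/10 s, in which the tool goes at most 50 mm and 8.59 degrees, less where a joint would pass 70% of its speed; a pose out of reach is approached as far as the arm can. A call with a gripper value outside its range is refused whole. The fingers move at their own pace and stop on an object; "squeeze" is the grip in N (left out, the last holds). Time passes only in rows, so rows that repeat a pose let the fingers close. It gives the time, the measured TCP pose, the force, the opening and the grip force at its end, in the units of the state.
- readout.read_state(): the state, without advancing time (a new reading comes with each control period).
- read_camera(name): name is "scene" or "top" or "wrist"; returns a dict with "color" (384x512x3 uint8, blue, green, red), "fx", "fy", "cx", "cy" (pixels), "origin" and "attitude" of the camera in the world. Camera axes: x right, y down, z forward; pixel columns grow to the right and rows downward; lengths in m; the calibration is good to about 2 mm. A picture is of the moment at which its call begins. There is no depth.
- finish_job(): hands the job in; it is judged then, once.
The state is a dict: "time": time; "q": joint angles; "joint_vel": joint speeds; "joint_torque": joint torques, N m; "tool_pos": TCP position; "tcp_rot": TCP orientation; "wrist_force": force on the tool from outside, world axes, zero at the start; "torque": the same for the moment, N m; "width": opening from 0.0 (shut) to 1.0 (fully open); "grip_force": force on a finger pad.
Only numpy, scipy, OpenCV 4.12 (cv2) and the standard library are available. Lean on these libraries where they do the work, as an engineer would, in place of code of your own. Each camera call takes 0.05 s, during which the arm holds its last target. There are 200 camera calls.

### The job

Clear down the bread bench: stack the two wooden turning boards flat on the steel board tray, one on the other and both pushed square against its two upstands, and hang the washed tools from the draining rack by their eyes on the rail, the wide scraper on the free peg next to the whisk and the slotted turner on the free peg next to the skimmer. Leave everything else where it is.

Things in the scene. Friction and masses are not known exactly. Their poses are not given: they have to be found in the camera images.
- scraper_eye (a point): Wide scraper, 200 mm tall, 0.17 kg, solid steel blade flaring to 90 mm at its edge. Black handle ending in a block 34 mm wide (y), 36 tall, 14 thick (x), pierced along x by a round 16 mm eye; 26 mm wide below that. Stands upright (z up) with its 3 mm blade in a slot of the draining rack. The point is the eye's centre, 18 mm below the top, 182 above the blade edge.
- turner_eye (a point): Slotted turner, 215 mm tall, 0.16 kg, steel blade 70 x 95 mm with three long slots. Black handle ending in a block 34 mm wide (y), 36 tall, 14 thick (x), pierced along x by a round 16 mm eye; 26 mm wide below that. Stands upright (z up) with its 3 mm blade in a slot of the draining rack. The point is the eye's centre, 18 mm below the top, 197 above the blade edge.
- board_low_mid (a point): One of two identical plywood turning boards, 240 x 64 x 12 mm, 0.12 kg, the lower of the crossed pile on the bench. The point is its centre (6 mm above its underside); x along its length, y across its width, z up.
- board_top_mid (a point): The other turning board, same size, lying across the first one (0.5 to 0.9 rad turned), so its underside starts 12 mm above the bench. The point is its centre; axes as for the other.
- tray: Board tray: steel seat, 6 mm high, x -130 to 120, y -42 to 32 mm, fixed to the bench. 4 mm thick upstands, 36 mm high: across the far end (inner face x = +120) and along the left side (inner face y = +32; hand cut-out down to the bench from x = -55 to 55). Other sides open. Origin at bench height under the centre of a squared board; centres then at z = 12 and 24 mm. x away from robot.
- rail: Utensil rail: 16 mm steel tube along y, axis 235 mm above the bench, on two posts at y = -215 and 215 mm, fixed. Four 8 mm round pegs at y = -150, -50, 50, 150 mm point to the robot (-x) and rise 8 degrees, from x = 0, z = 235 to the tip at x = -75, z = 245.5. The outer two carry whisk and skimmer, the inner two are free. Origin at bench height under the tube's middle; x away from robot, y left.
- peg_left (a point): Tip of the free peg at y = +50 mm of the rail (axes of the rail).
- peg_right (a point): Tip of the free peg at y = -50 mm of the rail (axes of the rail).
- whisk_eye (a point): Steel balloon whisk, 215 mm long, 54 mm across, hanging on one of the outer pegs (either one) by a wire ring; the point is the ring's centre.
- skimmer_eye (a point): Skimmer: perforated steel disc of 80 mm on a strap handle, 215 mm long, hanging on the other outer peg by a wire ring; the point is the ring's centre.
- drainer: Draining rack: steel drip tray 190 x 125 mm, fixed, floor 4 mm high, three slots at x = -55, 0, 55 mm between pairs of wire hoops 100 mm wide (y) and 74 mm high. Slots are 6 mm wide: things in them lean up to 3 degrees. Scraper, turner and dough card stand there in any order, faces along the rack's x. Origin under its centre, x away from robot, y left.
- dough_card: White plastic dough card, 110 x 85 x 4 mm, standing in one of the slots; it stays there. Origin at the middle of its lower edge.
- dredger: Steel flour dredger, a shaker can 66 mm across, 90 mm high, between the draining rack and the boards. Origin under its centre.
- spray: White spray bottle, 80 mm across, 222 mm high, behind the rail. Origin under its centre.
- bowl: Steel mixing bowl, 190 mm across, 80 mm high. Origin under its centre.

How it is judged:
At the end, for the whole second after the job is handed in: Boards flat on the tray, one on the other in either order, each within 4 mm of both upstands and 2 degrees of parallel; scraper and turner hang by their eyes, peg through the eye between tip and tube, on the inner pegs next to the whisk and the skimmer; boards still, tools no more than rocking (((x of board_low_mid in the frame of tray between -0.004 and 0.002 m and y of board_low_mid in the frame of tray between -0.004 and 0.002 m and z of board_low_mid in the frame of tray between 0.008 and 0.016 m and angle between the x axis of each of board_low_mid, board_top_mid and the x axis of tray, either way round below 0.035 rad and x of board_top_mid in the frame of tray between -0.004 and 0.002 m and y of board_top_mid in the frame of tray between -0.004 and 0.002 m and z of board_top_mid in the frame of tray between 0.02 and 0.028 m) or (x of board_top_mid in the frame of tray between -0.004 and 0.002 m and y of board_top_mid in the frame of tray between -0.004 and 0.002 m and z of board_top_mid in the frame of tray between 0.008 and 0.016 m and angle between the x axis of each of board_top_mid, board_low_mid and the x axis of tray, either way round below 0.035 rad and x of board_low_mid in the frame of tray between -0.004 and 0.002 m and y of board_low_mid in the frame of tray between -0.004 and 0.002 m and z of board_low_mid in the frame of tray between 0.02 and 0.028 m)) and ((y of whisk_eye in the frame of rail above 0 m and x of scraper_eye in the frame of rail between -0.068 and -0.013 m and y of scraper_eye in the frame of rail between 0.041 and 0.059 m and z of scraper_eye in the frame of rail between 0.222 and 0.248 m and x of turner_eye in the frame of rail between -0.068 and -0.013 m and y of turner_eye in the frame of rail between -0.059 and -0.041 m and z of turner_eye in the frame of rail between 0.222 and 0.248 m) or (y of whisk_eye in the frame of rail below 0 m and x of scraper_eye in the frame of rail between -0.068 and -0.013 m and y of scraper_eye in the frame of rail between -0.059 and -0.041 m and z of scraper_eye in the frame of rail between 0.222 and 0.248 m and x of turner_eye in the frame of rail between -0.068 and -0.013 m and y of turner_eye in the frame of rail between 0.041 and 0.059 m and z of turner_eye in the frame of rail between 0.222 and 0.248 m)) and linear speed of each of scraper, turner below 0.1 m/s and linear speed of each of board_low, board_top below 0.02 m/s); the robot touches nothing.
It fails at once if the whisk or the skimmer is knocked off its peg or shoved along it (more than 40 mm) (distance of any of whisk_eye, skimmer_eye from where it was at the start of the episode above 0.04 m).
It fails at once if the dough card is taken out or moved more than 40 mm (distance of dough_card from where it was at the start of the episode above 0.04 m).
It fails at once if the flour dredger, spray bottle or bowl is moved more than 40 mm (distance of any of dredger, spray, bowl from where it was at the start of the episode above 0.04 m).
It also fails if it takes over 72 s, if anything falls off the work surface, if the arm or the gripper's body presses on something with over 40 N, if the wrist force passes 120 N, or if a joint passes its speed limit or range.

## Working session

There is one attempt and no reset: what is moved stays moved. The work goes in short steps, Python scripts to look and compute and a tool call to move; the robot and the scene stay as the last step left them, time stands still between calls to the robot, and variables do not carry over. Pictures are saved under pics/ and viewed, at most 10 in all, crops included, and the job is handed in when it is done.

Besides the shell and the picture viewer there is one more tool, called after ">>>" as a command line: name --argument value ..., lists and objects as JSON in quotes. jog_arm: Moves the arm, as the interface text tells. Its arguments: {"type":"object","properties":{"deltas":{"type":"array"},"squeeze":{"type":"number"}},"required":["deltas"]}

```bash
ls; mkdir -p pics; cat > h.py <<'E'
import numpy as np, cv2, json
from scipy.spatial.transform import Rotation as R
from workcell import readout, read_camera, finish_job, bot
def att(c):
    a=np.array(c["attitude"],float)
    if a.shape==(3,3): return a
    return R.from_rotvec(a).as_matrix() if a.size==3 else R.from_quat(a).as_matrix()
def ray(c,u,v):
    d=att(c)@np.array([(u-c["cx"])/c["fx"],(v-c["cy"])/c["fy"],1.]); return np.array(c["origin"]),d/np.linalg.norm(d)
def plane(c,u,v,z):
    o,d=ray(c,u,v); return o+d*(z-o[2])/d[2]
def tri(*obs):
    A=np.zeros((3,3));b=np.zeros(3)
    for c,u,v in obs:
        o,d=ray(c,u,v);P=np.eye(3)-np.outer(d,d);A+=P;b+=P@o
    x=np.linalg.solve(A,b)
    return x,[float(np.linalg.norm((np.eye(3)-np.outer(d,d))@(x-o))) for o,d in (ray(*k) for k in obs)]
def proj(c,p):
    q=att(c).T@(np.array(p)-np.array(c["origin"])); return np.array([c["fx"]*q[0]/q[2]+c["cx"],c["fy"]*q[1]/q[2]+c["cy"]])
E
python3 - <<'E'
from h import *
s=readout.read_state(); print(s)
ims=[]
for n in("scene","top","wrist"):
    c=read_camera(n); cv2.imwrite(f"pics/{n}0.png",c["color"]); print(n,{k:v for k,v in c.items() if k!="color"})
    np.save(f"{n}0.npy",c,allow_pickle=True)
for n in("scene","top"):
    cv2.imwrite(f"pics/{n}0b.png",cv2.resize(cv2.imread(f"pics/{n}0.png"),(800,600),interpolation=cv2.INTER_CUBIC))
E
```

```text
pics
{'time': 0.0, 'q': array([ 1.19309058e+00,  2.64766776e-01,  1.60534757e+00,  9.92004488e-06,
        1.27367963e+00, -3.68866417e-02]), 'joint_vel': array([-5.81959757e-05,  3.27089936e-04,  2.27166840e-03, -2.77930271e-04,
       -7.79369995e-04,  9.06645043e-04]), 'joint_torque': array([-3.33891667e-04, -5.15091026e+01, -3.67319834e+01, -1.63171112e-04,
        1.26329408e-02, -2.82670459e-05]), 'tool_pos': array([0.22536688, 0.63555227, 0.24696706]), 'tcp_rot': array([-0.53269588, -3.09562971,  0.00338024]), 'wrist_force': array([0.38903511, 0.13516585, 0.05912341]), 'torque': array([0.0181385 , 0.02588034, 0.02338805]), 'grip_force': 0.0, 'width': 1.0001516078439898}
scene {'fx': 392.37498202899445, 'fy': 392.37498202899445, 'cx': 256.0501196793651, 'cy': 187.02331153196198, 'origin': array([1.16364655, 0.46747963, 0.9255844 ]), 'attitude': array([-1.16756543, -2.37424923,  0.92611877])}
top {'fx': 372.3329996477624, 'fy': 372.3329996477624, 'cx': 260.3373560529069, 'cy': 189.864194706676, 'origin': array([0.42647016, 0.027097  , 1.09054211]), 'attitude': array([-2.16125913,  2.1237649 , -0.15707422])}
wrist {'fx': 313.4094861683243, 'fy': 313.4094861683243, 'cx': 255.05649825692868, 'cy': 192.1666740261679, 'origin': array([0.16212007, 0.6587294 , 0.37223805]), 'attitude': array([2.37779658, 1.68183269, 0.22419589])}
```

View pics/top0b.png

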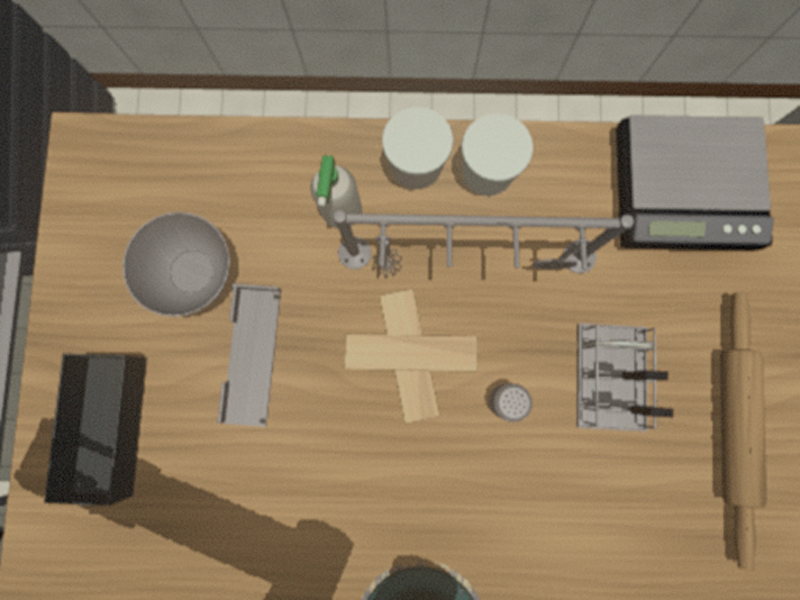

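View pics/scene0b.png

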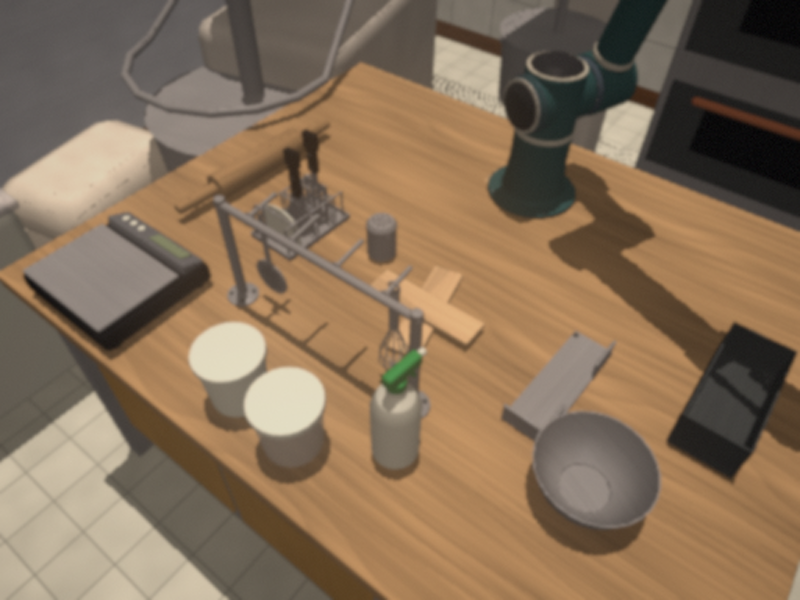

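Top view: +x is up and +y is left. The whisk hangs on the left peg (389,262) and the skimmer on the right (560,265). The tray is at (250,355), the crossed boards at (410,355) and the rack at (617,377), with the card in its far slot and the two handles ending at (668,375) and (672,411). The scene view shows the same layout from the far side.

```bash
cat > m1.py <<'E'
from h import *
T=np.load("top0.npy",allow_pickle=True).item();S=np.load("scene0.npy",allow_pickle=True).item()
k=1.5625
print("tip ext",bot.tip_extent)
# boards: pale wood
hsv=cv2.cvtColor(T["color"],cv2.COLOR_BGR2HSV)
for p in [(358,352),(440,352),(395,300),(420,405),(300,450),(250,350)]:
    print(p,hsv[int(p[1]/k),int(p[0]/k)])
t=T["color"];s=S["color"]
def crop(im,x0,y0,x1,y1,w,h): return cv2.resize(im[y0:y1,x0:x1],(w,h),interpolation=cv2.INTER_CUBIC)
a=crop(t,362,200,442,280,400,400)   # rack top x5
b=crop(s,155,75,235,165,356,400) # rack scene
c=crop(t,210,130,410,190,667,200) # rail top 3.33
canvas=np.zeros((600,800,3),np.uint8);canvas[:400,:400]=a;canvas[:400,400:756]=b;canvas[400:,:667]=c
cv2.imwrite("pics/comp1.png",canvas)
E
python3 m1.py
```

```text
tip ext 0.017
(358, 352) [ 19  81 196]
(440, 352) [ 19  82 197]
(395, 300) [ 20  75 198]
(420, 405) [ 17  84 195]
(300, 450) [ 18 103 164]
(250, 350) [ 16  21 155]
```

View pics/comp1.png

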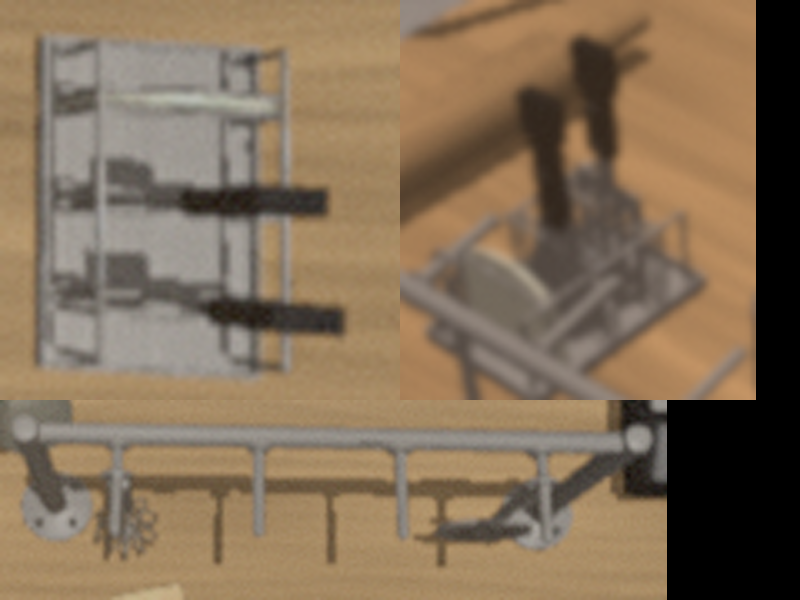

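The scene crop shows a solid blade on the middle handle (scraper) and a slotted blade on the near handle (turner). The free peg tips in the top view are at full-resolution (287,171) and (331,171).

```bash
cat > m2.py <<'E'
from h import *
np.set_printoptions(precision=4,suppress=True)
T=np.load("top0.npy",allow_pickle=True).item();S=np.load("scene0.npy",allow_pickle=True).item()
print("pegs top z.2455",plane(T,287.4,170.6,.2455),plane(T,330.9,170.6,.2455))
print("rail ends",plane(T,217.5,139,.243),plane(T,401.4,141.4,.243))
print("peg bases",plane(T,287.4,141,.237),plane(T,330.9,142,.237))
hsv=cv2.cvtColor(T["color"],cv2.COLOR_BGR2HSV).astype(int)
m=((hsv[...,0]>12)&(hsv[...,0]<26)&(hsv[...,1]<95)&(hsv[...,1]>55)&(hsv[...,2]>182)).astype(np.uint8)*255
m[:,:200]=0;m[:170]=0;m[290:]=0;m[:,320:]=0
m=cv2.morphologyEx(cv2.morphologyEx(m,cv2.MORPH_OPEN,np.ones((3,3))),cv2.MORPH_CLOSE,np.ones((5,5)))
cs=max(cv2.findContours(m,0,2)[0],key=cv2.contourArea)
print("boards hull",[tuple(map(int,p[0])) for p in cv2.approxPolyDP(cs,2.5,True)], cv2.contourArea(cs))
# tray
g=((hsv[...,1]<45)&(hsv[...,2]>90)).astype(np.uint8)*255
g[:,:135]=0;g[:,190:]=0;g[:178]=0;g[280:]=0
ct=max(cv2.findContours(cv2.morphologyEx(g,cv2.MORPH_OPEN,np.ones((3,3))),0,2)[0],key=cv2.contourArea)
print("tray",cv2.contourArea(ct));b=cv2.boxPoints(cv2.minAreaRect(ct));print(b)
for p in b: print(plane(T,*p,.006))
# drainer handles
d=(hsv[...,2]<70).astype(np.uint8)*255; d[:,:390]=0;d[:,440:]=0;d[:225]=0;d[275:]=0
for c in cv2.findContours(d,0,2)[0]:
    if cv2.contourArea(c)>30: print("handle",cv2.boundingRect(c),cv2.boxPoints(cv2.minAreaRect(c)).round(1).tolist())
hs=cv2.cvtColor(S["color"],cv2.COLOR_BGR2HSV).astype(int)
d=(hs[...,2]<75).astype(np.uint8)*255; d[:,:170]=0;d[:,215:]=0;d[:75]=0;d[140:]=0
for c in cv2.findContours(d,0,2)[0]:
    if cv2.contourArea(c)>30: print("S handle",cv2.boundingRect(c),cv2.boxPoints(cv2.minAreaRect(c)).round(1).tolist())
cv2.imwrite("pics/m_b.png",m)
def crop(im,x0,y0,x1,y1,w,h): return cv2.resize(im[y0:y1,x0:x1],(w,h),interpolation=cv2.INTER_CUBIC)
t=T["color"];s=S["color"]
cv=np.zeros((600,800,3),np.uint8)
cv[:300,:400]=crop(t,215,180,315,255+0,400,300)      # boards x4
cv[:300,400:]=crop(t,120,178,220,278-25,400,300)     # tray x4 
cv[300:,:400]=crop(s,310,205,410,280,400,300)   # tray scene x4
cv[300:,400:]=crop(s,130,120,290,240,400,300)  # rail scene x2.5
cv2.imwrite("pics/comp2.png",cv)
E
python3 m2.py
```

```text
pegs top z.2455 [ 0.5996 -0.0312  0.2455] [ 0.6013 -0.1317  0.2455]
rail ends [0.673  0.1334 0.243 ] [ 0.6746 -0.2983  0.243 ]
peg bases [ 0.6727 -0.0313  0.237 ] [ 0.672  -0.1341  0.237 ]
boards hull [(261, 186), (244, 189), (247, 215), (222, 215), (221, 234), (253, 235), (259, 268), (279, 265), (275, 237), (304, 236), (303, 216), (270, 216)] 2856.0
tray 2266.0
[[142.2439 269.8049]
 [152.0976 181.1219]
 [179.2074 184.1342]
 [169.3537 272.8171]]
[0.3528 0.3646 0.006 ]
[0.61   0.3521 0.006 ]
[0.6024 0.2715 0.006 ]
[0.3458 0.2868 0.006 ]
handle (402, 260, 28, 6) [[402.0, 260.0], [429.0, 260.0], [429.0, 265.0], [402.0, 265.0]]
handle (397, 237, 30, 6) [[397.0, 242.0], [397.0, 237.0], [426.0, 237.0], [426.0, 242.0]]
S handle (182, 95, 11, 33) [[181.60000610351562, 95.0999984741211], [190.89999389648438, 94.69999694824219], [192.39999389648438, 126.9000015258789], [183.10000610351562, 127.4000015258789]]
S handle (194, 84, 10, 27) [[194.0, 84.0], [203.0, 84.0], [203.0, 110.0], [194.0, 110.0]]
```

View pics/comp2.png

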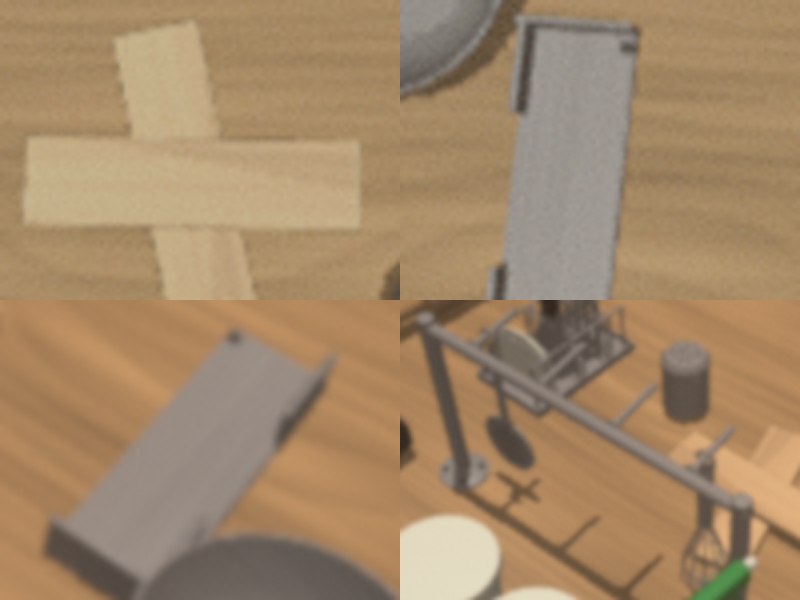

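```bash
cat > m3.py <<'E'
from h import *
np.set_printoptions(precision=4,suppress=True)
T=np.load("top0.npy",allow_pickle=True).item();S=np.load("scene0.npy",allow_pickle=True).item()
print("scraper -y top edge",tri((T,427.2,239.8),(S,182.5,94.5)), plane(T,427.2,239.8,.204))
print("turner -y top edge",tri((T,430.5,263.2),(S,194.3,84)), plane(T,430.5,263.2,.219))
print("pegL",tri((T,287.4,170.6),(S,262.4,172)));print("pegR",tri((T,330.9,170.6),(S,232,154.8)))
# board top corners (crop x4, origin 215,180), z=.024
for p in [(24,137),(360,142),(360,228),(24,222)]: print("bt",plane(T,215+p[0]/4,180+p[1]/4,.024))
for p in [(261,186),(244,189),(259,268.5),(279,265.5)]: print("bl",plane(T,p[0],p[1],.012))
# tray crop orig (120,178): inner corner etc
tr=lambda a,b:(120+(a-400)/4,178+b/4)
for n,p,z in [("farL top",(518,18),.036),("farR top",(637,24),.036),("seat far right",(636,50),.006),("seat near right",tuple(np.array((0,0))),.006)]:
    if n!="seat near right": print(n,plane(T,*tr(*p),z))
k=1.5625
for n,p,z in [("near left top",(222,423),.036),("near right seat",(267,424),.006),("leftwall cut far",(236,320),.006),("leftwall cut near",(228,381),.006)]: print(n,plane(T,p[0]/k,p[1]/k,z))
# drainer tray corners crop1 x5 origin 362,200
for p in [(38,38),(38,365),(258,375)]: print("dr",plane(T,362+p[0]/5,200+p[1]/5,.004))
s=readout.read_state();Rm=R.from_rotvec(s["tcp_rot"]).as_matrix();print(Rm)
W=np.load("wrist0.npy",allow_pickle=True).item();print("cam in tool",Rm.T@(W["origin"]-s["tool_pos"]));print(Rm.T@att(W))
E
python3 m3.py
```

```text
scraper -y top edge (array([ 0.447 , -0.3633,  0.2061]), [0.0006882660048083085, 0.0006882660048081428]) [ 0.4474 -0.3648  0.204 ]
turner -y top edge (array([ 0.3931, -0.3619,  0.2187]), [0.001458608215911879, 0.0014586082159119536]) [ 0.3939 -0.3632  0.219 ]
pegL (array([0.5863, 0.0062, 0.2073]), [0.04474124648367235, 0.04474124648367235])
pegR (array([ 0.5855, -0.0971,  0.2132]), [0.04496891456883984, 0.044968914568839696])
bt [0.514  0.1431 0.024 ]
bt [ 0.5147 -0.0978  0.024 ]
bt [ 0.4535 -0.0978  0.024 ]
bt [0.4535 0.1411 0.024 ]
bl [0.6    0.0298 0.012 ]
bl [0.5903 0.0795 0.012 ]
bl [0.3627 0.0314 0.012 ]
bl [ 0.3721 -0.0253  0.012 ]
farL top [0.6008 0.3504 0.036 ]
farR top [0.5979 0.2646 0.036 ]
seat far right [0.5834 0.2711 0.006 ]
near left top [0.3524 0.3556 0.036 ]
near right seat [0.3499 0.2826 0.006 ]
leftwall cut far [0.5396 0.3509 0.006 ]
leftwall cut near [0.4263 0.3588 0.006 ]
dr [ 0.5428 -0.2893  0.004 ]
dr [ 0.3553 -0.2844  0.004 ]
dr [ 0.3519 -0.4096  0.004 ]
[[-0.9425  0.3343 -0.0006]
 [ 0.3343  0.9425 -0.0017]
 [ 0.0001 -0.0018 -1.    ]]
cam in tool [ 0.0674  0.0003 -0.125 ]
[[ 0.0009 -0.9641 -0.2654]
 [ 1.      0.0011 -0.0004]
 [ 0.0007 -0.2654  0.9641]]
```

```bash
cat > d.py <<'E'
from h import *
import sys
# usage: d.py x,y,z,adeg ... ; world targets (tool down, yaw a) -> shift (m) and turn (deg) in tool axes now
np.set_printoptions(precision=4,suppress=True)
s=readout.read_state();Rm=R.from_rotvec(s["tcp_rot"]).as_matrix()
print("t",round(s["time"],2),"pos",s["tool_pos"],"a",np.degrees(np.arctan2(-Rm[1,0],-Rm[0,0])).round(2),"F",s["wrist_force"],"w",round(s["width"],3),"q",s["q"])
for a in sys.argv[1:]:
    x,y,z,ad=map(float,a.split(","))
    G=(R.from_euler("z",ad,degrees=True)*R.from_matrix(np.diag([-1.,1,-1]))).as_matrix()
    print(a,Rm.T@(np.array([x,y,z])-s["tool_pos"]),R.from_matrix(Rm.T@G).as_rotvec(degrees=True))
E
python3 d.py 0.44,0.2,0.3,-1.5 0.47,-0.1,0.3,-1.5 0.447,-0.347,0.3,-1.5
python3 - <<'E'
from h import *
T=np.load("top0.npy",allow_pickle=True).item();S=np.load("scene0.npy",allow_pickle=True).item()
print(tri((T,287.4,170.6),(S,232,154.8)))
E
```

```text
t 0.15 pos [0.2254 0.6357 0.2472] a -19.53 F [ 0.0104 -0.0942 -1.2671] w 1.001 q [ 1.1931  0.2646  1.605  -0.      1.2737 -0.0369]
0.44,0.2,0.3,-1.5 [-0.3479 -0.339  -0.0522] [ -0.1013  -0.019  -18.0273]
0.47,-0.1,0.3,-1.5 [-0.4764 -0.6117 -0.0517] [ -0.1013  -0.019  -18.0273]
0.447,-0.347,0.3,-1.5 [-0.5373 -0.8522 -0.0513] [ -0.1013  -0.019  -18.0273]
(array([ 0.59948895, -0.03028027,  0.24236124]), [0.0013126039553768528, 0.0013126039553768346])
```

>>> jog_arm --deltas '[-0.348, -0.339, -0.052, 0, 0, -18, 1, -0.348, -0.339, -0.052, 0, 0, -18, 1, -0.348, -0.339, -0.052, 0, 0, -18, 1, -0.348, -0.339, -0.052, 0, 0, -18, 1, -0.348, -0.339, -0.052, 0, 0, -18, 1, -0.348, -0.339, -0.052, 0, 0, -18, 1, -0.348, -0.339, -0.052, 0, 0, -18, 1, -0.348, -0.339, -0.052, 0, 0, -18, 1]' --squeeze 40

```text
time: 0.95
tool_pos: [0.4016, 0.2774, 0.2909]
tcp_rot: [0.041, 3.141, -0.0]
wrist_force: [1.0, 0.2, -0.3]
width: 1.001
grip_force: 0.0
```

```bash
python3 d.py 0.48,-0.05,0.3,-1.5 0.447,-0.347,0.3,-1.5
```

```text
t 0.95 pos [0.4016 0.2774 0.2909] a -1.5 F [ 1.0223  0.1758 -0.2703] w 1.001 q [ 0.5536 -0.1205  1.9359 -0.0001  1.3261 -0.991 ]
0.48,-0.05,0.3,-1.5 [-0.0869 -0.3253 -0.0091] [-0.0008  0.0097 -0.0019]
0.447,-0.347,0.3,-1.5 [-0.0617 -0.623  -0.0091] [-0.0008  0.0097 -0.0019]
```

>>> jog_arm --deltas '[-0.08, -0.2, -0.009, 0, 0, 0, 1, -0.087, -0.325, -0.009, 0, 0, 0, 1, -0.087, -0.325, -0.009, 0, 0, 0, 1, -0.087, -0.325, -0.009, 0, 0, 0, 1, -0.087, -0.325, -0.009, 0, 0, 0, 1, -0.087, -0.325, -0.009, 0, 0, 0, 1, -0.062, -0.623, -0.009, 0, 0, 0, 1, -0.062, -0.623, -0.009, 0, 0, 0, 1]'

```text
time: 1.75
tool_pos: [0.4639, -0.1134, 0.2991]
tcp_rot: [0.042, 3.141, 0.0]
wrist_force: [1.1, 0.6, 0.1]
width: 1.0
grip_force: 0.0
```

```bash
python3 d.py 0.447,-0.347,0.3,-1.5
```

```text
t 1.75 pos [ 0.4639 -0.1134  0.2991] a -1.53 F [1.0567 0.6322 0.0879] w 1.0 q [-0.292  -0.146   1.9434  0.0001  1.3442 -1.8362]
0.447,-0.347,0.3,-1.5 [ 0.0107 -0.234  -0.0009] [ 0.0037  0.0028 -0.0257]
```

>>> jog_arm --deltas '[0.011, -0.234, -0.001, 0, 0, 0, 1, 0.011, -0.234, -0.001, 0, 0, 0, 1, 0.011, -0.234, -0.001, 0, 0, 0, 1, 0.011, -0.234, -0.001, 0, 0, 0, 1, 0.011, -0.234, -0.001, 0, 0, 0, 1, 0.011, -0.234, -0.001, 0, 0, 0, 1, 0.011, -0.234, -0.001, 0, 0, 0, 1, 0.011, -0.234, -0.001, 0, 0, 0, 1]'

```text
time: 2.55
tool_pos: [0.447, -0.3441, 0.2999]
tcp_rot: [-0.041, -3.141, -0.002]
wrist_force: [-0.3, 0.1, 0.5]
width: 1.001
grip_force: 0.0
```

```bash
python3 d.py 0.447,-0.347,0.19,-1.5; python3 - <<'E'
from h import *
c=read_camera("wrist");np.save("w1.npy",c,allow_pickle=True)
np.set_printoptions(precision=4,suppress=True)
im=c["color"].copy()
for p,col in [((.447,-.347,.206),(0,0,255)),((.3935,-.345,.2187),(255,0,0))]:
    u=proj(c,p);print(u);cv2.circle(im,tuple(int(round(x)) for x in u),3,col,-1)
v=cv2.cvtColor(c["color"],cv2.COLOR_BGR2HSV)[...,2]
d=(v<60).astype(np.uint8)*255
for q in cv2.findContours(d,0,2)[0]:
    if cv2.contourArea(q)>80: print(cv2.boundingRect(q),cv2.contourArea(q))
cv2.imwrite("pics/w1.png",im)
E
```

```text
t 2.55 pos [ 0.447  -0.3441  0.2999] a -1.5 F [-0.2857  0.136   0.5038] w 1.001 q [-0.7004  0.0264  1.7791  0.0005  1.3371 -2.2452]
0.447,-0.347,0.19,-1.5 [-0.0001 -0.0031  0.1099] [ 0.0548 -0.0237  0.0034]
[250.2985 201.4721]
[250.6904 128.0435]
(0, 242, 512, 142) 38814.5
(231, 165, 43, 43) 1267.0
```

View pics/w1.png

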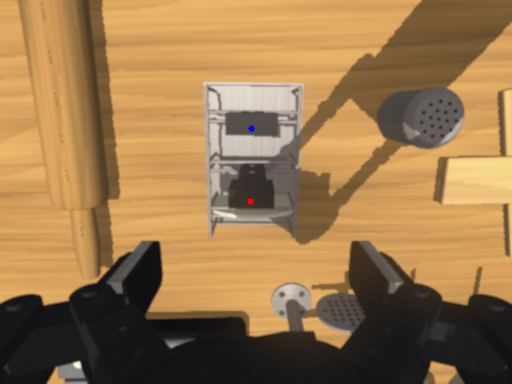

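The wrist view shows the scraper block at about (252,200) and the turner block at (252,124), both within 2 px of prediction. I'll descend and grip the scraper.

>>> jog_arm --deltas '[0, -0.0015, 0.05, 0, 0, 0, 1, 0, -0.0015, 0.1, 0, 0, 0, 1, 0, -0.0015, 0.112, 0, 0, 0, 1, 0, -0.0015, 0.112, 0, 0, 0, 1, 0, -0.0015, 0.112, 0, 0, 0, -1, 0, -0.0015, 0.112, 0, 0, 0, -1, 0, -0.0015, 0.112, 0, 0, 0, -1, 0, -0.0015, 0.112, 0, 0, 0, -1]'

```text
time: 3.4
tool_pos: [0.4482, -0.3474, 0.1907]
tcp_rot: [0.042, 3.138, -0.004]
wrist_force: [0.3, 1.0, 4.7]
width: 0.392
grip_force: 40.4
```

>>> jog_arm --deltas '[0, 0, 0, 0, 0, 0, -1, 0, 0, 0, 0, 0, 0, -1, 0, 0, 0, 0, 0, 0, -1]'

```text
time: 3.7
tool_pos: [0.4482, -0.3474, 0.1907]
tcp_rot: [0.042, 3.138, -0.003]
wrist_force: [-0.2, 1.2, 7.5]
width: 0.393
grip_force: 40.6
```

```bash
python3 d.py 0.447,-0.3455,0.29,0 0.5,-0.031,0.29,0
```

```text
t 3.7 pos [ 0.4482 -0.3474  0.1907] a -1.53 F [-0.2003  1.2409  7.4774] w 0.393 q [-0.7035  0.1024  1.9032  0.0003  1.1322 -2.2476]
0.447,-0.3455,0.29,0 [ 0.0009  0.0016 -0.0993] [-0.1266  0.18   -1.5334]
0.5,-0.031,0.29,0 [-0.0436  0.3174 -0.0999] [-0.1266  0.18   -1.5334]
```

>>> jog_arm --deltas '[0, 0, -0.04, 0, 0, 0, -1, 0, 0, -0.08, 0, 0, 0, -1, 0, 0, -0.11, 0, 0, 0, -1, 0, 0.02, -0.11, 0, 0, -1.5, -1, -0.01, 0.06, -0.11, 0, 0, -1.5, -1, -0.02, 0.1, -0.11, 0, 0, -1.5, -1, -0.03, 0.15, -0.11, 0, 0, -1.5, -1, -0.03, 0.19, -0.11, 0, 0, -1.5, -1]'

```text
time: 4.5
tool_pos: [0.4818, -0.1545, 0.2967]
tcp_rot: [0.0, -3.14, -0.003]
wrist_force: [0.6, -0.4, -2.4]
width: 0.392
grip_force: 42.9
```

>>> jog_arm --deltas '[0, 0.04, 0, 0, 0, 0, -1, -0.01, 0.08, 0, 0, 0, 0, -1, -0.01, 0.11, 0, 0, 0, 0, -1, -0.01, 0.122, 0, 0, 0, 0, -1, -0.01, 0.122, 0, 0, 0, 0, -1, -0.01, 0.122, 0, 0, 0, 0, -1, -0.01, 0.122, 0, 0, 0, 0, -1]'

```text
time: 5.2
tool_pos: [0.4919, -0.0365, 0.2979]
tcp_rot: [-0.003, -3.141, 0.001]
wrist_force: [0.5, 0.5, -1.0]
width: 0.391
grip_force: 42.9
```

```bash
python3 d.py 0.51,-0.031,0.25,0; python3 - <<'E'
from h import *
c=read_camera("wrist");np.save("w2.npy",c,allow_pickle=True);s=read_camera("scene");np.save("s2.npy",s,allow_pickle=True)
t=readout.read_state()["tool_pos"];print(proj(c,(.5995,-.031,.2455)),proj(c,(.601,-.132,.2455)),proj(s,(.5995,-.031,.2455)),proj(s,t))
u,v=proj(s,t).astype(int)
x0,y0=max(0,u-50),max(0,v-50)
print(x0,y0)
cv=np.zeros((600,800,3),np.uint8);cv[:384,:512]=c["color"]
cv[:288,512:]=cv2.resize(s["color"][y0:y0+100,x0:x0+100],(288,288),interpolation=cv2.INTER_CUBIC)
cv[384:,:432]=cv2.resize(c["color"][150:230,160:320],(432,216),interpolation=cv2.INTER_CUBIC)
cv2.imwrite("pics/w2.png",cv)
E
```

```text
t 5.2 pos [ 0.4919 -0.0365  0.2979] a -0.09 F [ 0.4782  0.4763 -0.9515] w 0.391 q [-0.1242 -0.1131  1.9166 -0.0007  1.3386 -1.6932]
0.51,-0.031,0.25,0 [-0.0181  0.0056  0.0479] [-0.0347 -0.0311 -0.0924]
[262.56019028 367.09448851] [117.3740749 368.8229624] [231.24089916 153.6831635 ] [255.13033036 116.29039798]
205 66
```

View pics/w2.png

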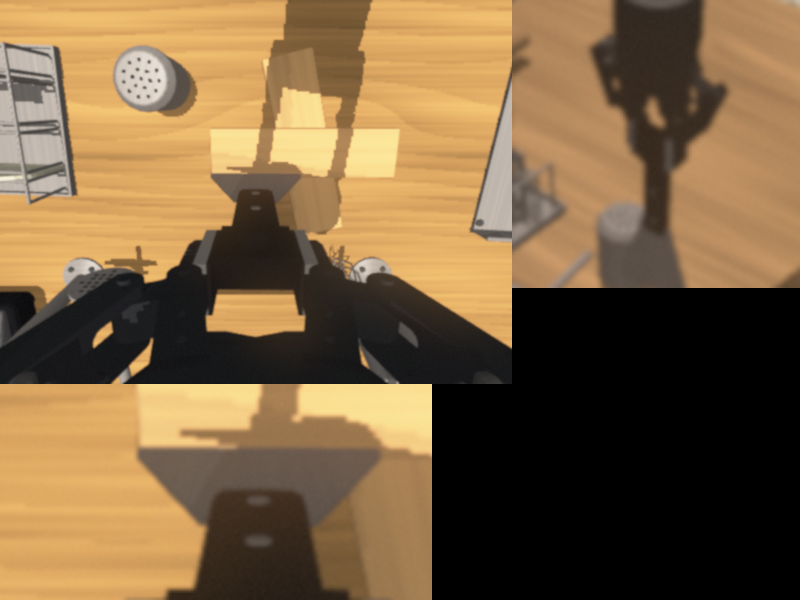

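Wrist view: the scraper hangs straight in the jaws, with its blade edge from (212,174) to (300,174). The edge is centred at u=256, on the jaw centre line.

```bash
python3 - <<'E'
from h import *
np.set_printoptions(precision=4,suppress=True)
c=np.load("w2.npy",allow_pickle=True).item()
for w in (87,88,89):
    Z=c["fx"]*.09/w; print(np.array(c["origin"])+att(c)@np.array([(256-c["cx"])/c["fx"]*Z,(174.5-c["cy"])/c["fy"]*Z,Z]))
T=np.load("top0.npy",allow_pickle=True).item()
g=cv2.cvtColor(T["color"],cv2.COLOR_BGR2GRAY).astype(float)
hs=cv2.cvtColor(T["color"],cv2.COLOR_BGR2HSV)
# peg columns: low saturation between rows 150-166
sat=hs[150:166,:,1].mean(0)
for u0 in (245,287,331,373):
    w=np.clip(95-sat[u0-5:u0+6],0,None); u=(w*np.arange(u0-5,u0+6)).sum()/w.sum(); print(u0,u,plane(T,u,158,.2415))
for u0 in (287,331): print(hs[160:180,u0,1])
E
python3 d.py 0.575,-0.032,0.250,0
```

```text
[ 0.493  -0.0353  0.1056]
[ 0.4923 -0.0353  0.1092]
[ 0.4915 -0.0353  0.1128]
245 245.05523809523808 [0.6287 0.0677 0.2415]
287 287.1121015667207 [ 0.6304 -0.0306  0.2415]
331 330.00028074115664 [ 0.6321 -0.1307  0.2415]
373 372.907965970611 [ 0.6338 -0.2308  0.2415]
[ 18  22  17  17  24  18  15  24  20  24  54  89 105 103 104  98 103 104
 105  98]
[ 36  33  33  34  35  32  30  27  23  23  27  63  91 101  98 103 102 108
  99 111]
t 5.3 pos [ 0.4921 -0.0366  0.2981] a -0.13 F [-0.4431 -0.0379 -2.4924] w 0.392 q [-0.1245 -0.113   1.9162 -0.0003  1.3386 -1.693 ]
0.575,-0.032,0.250,0 [-0.0829  0.0048  0.0481] [-0.0173 -0.0132 -0.1285]
```

>>> jog_arm --deltas '[-0.03, 0.005, 0.02, 0, 0, -0.1, -1, -0.06, 0.005, 0.04, 0, 0, -0.1, -1, -0.083, 0.005, 0.0475, 0, 0, -0.1, -1, -0.083, 0.005, 0.0475, 0, 0, -0.1, -1, -0.083, 0.005, 0.0475, 0, 0, -0.1, -1, -0.083, 0.005, 0.0475, 0, 0, -0.1, -1]'

```text
time: 5.9
tool_pos: [0.5748, -0.031, 0.2512]
tcp_rot: [-0.001, 3.142, -0.0]
wrist_force: [-0.1, 0.1, -1.3]
width: 0.388
grip_force: 42.9
```

```bash
python3 d.py 0.6345,-0.0315,0.2445,0; python3 - <<'E'
from h import *
s=read_camera("scene");np.save("s3.npy",s,allow_pickle=True);t=read_camera("top");np.save("t3.npy",t,allow_pickle=True)
print(proj(s,(.5995,-.0315,.2455)),proj(t,(.5995,-.0315,.2455)))
cv=np.zeros((600,800,3),np.uint8)
a=s["color"][90:215,150:317-0];cv[:600,:]=cv2.resize(a,(800,600),interpolation=cv2.INTER_CUBIC)
b=cv2.resize(t["color"][130:190,250:330],(320,240),interpolation=cv2.INTER_CUBIC);cv[360:,480:]=b
cv2.imwrite("pics/s3.png",cv)
E
```

```text
t 5.9 pos [ 0.5748 -0.031   0.2512] a 0.02 F [-0.1213  0.1401 -1.3345] w 0.388 q [-0.0971  0.075   1.8177 -0.0001  1.2488 -1.6683]
0.6345,-0.0315,0.2445,0 [-0.0597 -0.0005  0.0067] [-0.0048  0.0011  0.0241]
[231.09127653 153.60222405] [287.54236018 170.63915286]
```

View pics/s3.png

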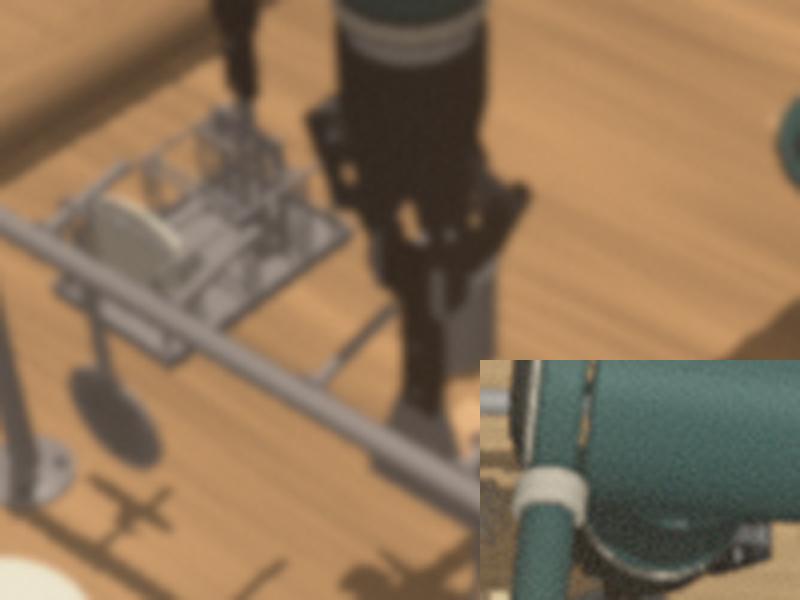

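Scene view: the gripper with the scraper stands just short of the free peg, whose tip is at about (390,308) and lies level with the block. I'll insert slowly and watch the force.

>>> jog_arm --deltas '[-0.007, -0.0005, 0.0005, 0, 0, 0, -1, -0.014, -0.0005, 0.0005, 0, 0, 0, -1, -0.02, -0.0005, 0.0005, 0, 0, 0, -1, -0.025, -0.0005, 0.001, 0, 0, 0, -1, -0.025, -0.0005, 0.001, 0, 0, 0, -1]'

```text
time: 6.5
tool_pos: [0.6009, -0.0309, 0.2496]
tcp_rot: [-0.002, 3.142, 0.0]
wrist_force: [-0.5, -0.1, -1.4]
width: 0.39
grip_force: 42.9
```

>>> jog_arm --deltas '[-0.01, 0, 0.0015, 0, 0, 0, -1, -0.02, 0, 0.003, 0, 0, 0, -1, -0.03, 0, 0.004, 0, 0, 0, -1, -0.034, 0, 0.005, 0, 0, 0, -1, -0.034, 0, 0.005, 0, 0, 0, -1, -0.034, 0, 0.006, 0, 0, 0, -1]'

```text
time: 7.1
tool_pos: [0.6342, -0.0308, 0.2436]
tcp_rot: [0.002, -3.141, -0.0]
wrist_force: [-1.0, 0.0, -0.7]
width: 0.391
grip_force: 42.9
```

>>> jog_arm --deltas '[0, 0, 0.001, 0, 0, 0, -1, 0, 0, 0.001, 0, 0, 0, -0.1, 0, 0, 0.001, 0, 0, 0, 0.1, 0, 0, 0.001, 0, 0, 0, 0.3, 0, 0, 0.001, 0, 0, 0, 0.3, 0, 0, -0.03, 0, 0, 0, 0.3, 0, 0, -0.06, 0, 0, 0, 0.3, 0, 0, -0.08, 0, 0, 0, 0.3]'

```text
time: 7.9
tool_pos: [0.6348, -0.0309, 0.3264]
tcp_rot: [-0.002, 3.139, -0.0]
wrist_force: [-0.6, 0.4, -0.1]
width: 0.65
grip_force: 0.0
```

```bash
python3 - <<'E'
from h import *
s=read_camera("scene");np.save("s4.npy",s,allow_pickle=True)
print(proj(s,(.635,-.0315,.235)))
cv2.imwrite("pics/s4.png",cv2.resize(s["color"][100:205,170:310],(800,600),interpolation=cv2.INTER_CUBIC))
E
python3 d.py 0.45,-0.032,0.32,0 0.43,-0.15,0.32,0  0.3935,-0.346,0.32,-1.5
```

```text
[222.27273448 164.06780478]
t 7.95 pos [ 0.6362 -0.0311  0.3303] a 0.07 F [1.0302 0.7026 2.9206] w 0.649 q [-0.0879  0.1488  1.592  -0.      1.3923 -1.66  ]
0.45,-0.032,0.32,0 [ 0.1863 -0.0007  0.0087] [-0.0436  0.4858  0.074 ]
0.43,-0.15,0.32,0 [ 0.2065 -0.1187  0.0086] [-0.0436  0.4858  0.074 ]
0.3935,-0.346,0.32,-1.5 [ 0.2432 -0.3146  0.0085] [-0.0372  0.4864  1.5739]
```

View pics/s4.png

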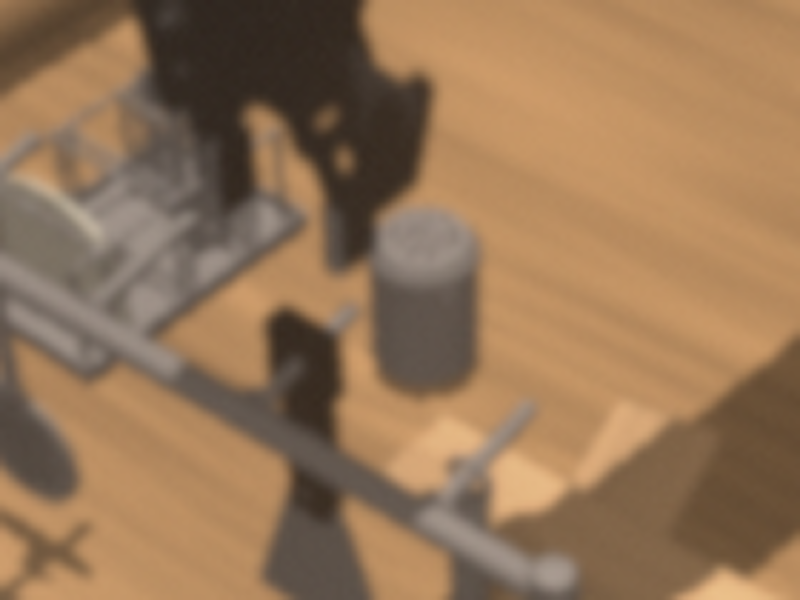

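The scraper hangs on its peg, with the peg visible through the block at (290,378). Next, the turner.

>>> jog_arm --deltas '[0.243, -0.315, 0.008, 0, 0, 1.5, 0.6, 0.243, -0.315, 0.008, 0, 0, 1.5, 1, 0.243, -0.315, 0.008, 0, 0, 1.5, 1, 0.243, -0.315, 0.008, 0, 0, 1.5, 1, 0.243, -0.315, 0.008, 0, 0, 1.5, 1, 0.243, -0.315, 0.008, 0, 0, 1.5, 1, 0.243, -0.315, 0.008, 0, 0, 1.5, 1, 0.243, -0.315, 0.008, 0, 0, 1.5, 1]'

```text
time: 8.75
tool_pos: [0.3898, -0.3474, 0.3153]
tcp_rot: [0.039, 3.141, -0.0]
wrist_force: [0.6, -0.9, -0.2]
width: 1.0
grip_force: 0.0
```

>>> jog_arm --deltas '[0, 0, 0, 0, 0, 0, 1, 0, 0, 0, 0, 0, 0, 1, 0, 0, 0, 0, 0, 0, 1]'

```text
time: 9.05
tool_pos: [0.392, -0.3455, 0.3154]
tcp_rot: [0.039, 3.141, 0.001]
wrist_force: [-0.7, 0.1, 0.4]
width: 0.996
grip_force: 0.0
```

```bash
python3 d.py 0.3935,-0.346,0.203,-1.5; python3 - <<'E'
from h import *
c=read_camera("wrist")
d=(cv2.cvtColor(c["color"],cv2.COLOR_BGR2HSV)[...,2]<60).astype(np.uint8)*255
for q in cv2.findContours(d,0,2)[0]:
    if cv2.contourArea(q)>80: print(cv2.boundingRect(q),cv2.contourArea(q))
print(proj(c,(.3935,-.346,.219)),proj(c,(.4005,-.346,.219)))
E
```

```text
t 9.05 pos [ 0.392  -0.3455  0.3154] a -1.41 F [-0.6546  0.0582  0.3502] w 0.996 q [-0.7705 -0.0626  1.8385  0.0007  1.3661 -2.3169]
0.3935,-0.346,0.203,-1.5 [-0.0015 -0.0006  0.1124] [0.0446 0.0081 0.095 ]
(0, 242, 512, 142) 37201.5
(235, 168, 43, 40) 1282.0
[253.72043176 202.35401515] [253.95309238 211.32131248]
```

>>> jog_arm --deltas '[-0.0005, 0, 0.05, 0, 0, 0, 1, -0.0005, 0, 0.1, 0, 0, 0, 1, -0.0005, 0, 0.113, 0, 0, 0, 1, -0.0005, 0, 0.113, 0, 0, 0, 1, -0.0005, 0, 0.113, 0, 0, 0, -1, -0.0005, 0, 0.113, 0, 0, 0, -1, -0.0005, 0, 0.113, 0, 0, 0, -1, -0.0005, 0, 0.113, 0, 0, 0, -1]'

```text
time: 9.9
tool_pos: [0.393, -0.3468, 0.205]
tcp_rot: [0.04, 3.139, -0.003]
wrist_force: [-0.7, 2.0, 4.9]
width: 0.389
grip_force: 39.8
```

>>> jog_arm --deltas '[0, 0, 0, 0, 0, 0, -1, 0, 0, 0, 0, 0, 0, -1, 0, 0, 0, 0, 0, 0, -1]'

```text
time: 10.2
tool_pos: [0.393, -0.3468, 0.205]
tcp_rot: [0.04, 3.138, -0.003]
wrist_force: [0.6, 2.2, 5.9]
width: 0.387
grip_force: 39.9
```

```bash
python3 d.py 0.49,-0.132,0.31,0
```

```text
t 10.2 pos [ 0.393  -0.3468  0.205 ] a -1.45 F [0.5787 2.1528 5.911 ] w 0.387 q [-0.771   0.0084  1.9746  0.0009  1.1554 -2.3168]
0.49,-0.132,0.31,0 [-0.0918  0.217  -0.1051] [-0.0927  0.1638 -1.451 ]
```

>>> jog_arm --deltas '[0, 0, -0.04, 0, 0, 0, -1, 0, 0, -0.08, 0, 0, 0, -1, 0, 0, -0.11, 0, 0, 0, -1, -0.01, 0.02, -0.11, 0, 0, -1.5, -1, -0.03, 0.06, -0.11, 0, 0, -1.5, -1, -0.05, 0.1, -0.11, 0, 0, -1.5, -1, -0.07, 0.15, -0.11, 0, 0, -1.5, -1, -0.09, 0.19, -0.11, 0, 0, -1.5, -1]'

```text
time: 11.0
tool_pos: [0.4869, -0.157, 0.313]
tcp_rot: [-0.0, 3.141, -0.0]
wrist_force: [0.9, -0.6, -1.2]
width: 0.389
grip_force: 43.1
```

>>> jog_arm --deltas '[-0.02, 0.027, 0, 0, 0, 0, -1, -0.04, 0.027, 0, 0, 0, 0, -1, -0.04, 0.027, 0, 0, 0, 0, -1, -0.04, 0.027, 0, 0, 0, 0, -1, -0.04, 0.027, 0, 0, 0, 0, -1, -0.04, 0.027, 0, 0, 0, 0, -1]'

```text
time: 11.6
tool_pos: [0.5259, -0.1321, 0.3127]
tcp_rot: [-0.0, -3.141, 0.0]
wrist_force: [-0.6, -0.3, -1.2]
width: 0.388
grip_force: 43.2
```

```bash
python3 d.py 0.577,-0.132,0.2498,0; python3 - <<'E'
from h import *
np.set_printoptions(precision=4,suppress=True)
c=read_camera("wrist");np.save("w5.npy",c,allow_pickle=True)
s=readout.read_state()
cv2.imwrite("pics/w5.png",c["color"])
E
```

```text
t 11.6 pos [ 0.5259 -0.1321  0.3127] a -0.01 F [-0.5731 -0.2999 -1.2428] w 0.388 q [-0.292  -0.0225  1.8048 -0.0001  1.3596 -1.8626]
0.577,-0.132,0.2498,0 [-0.0511  0.0001  0.0629] [-0.0013 -0.0222 -0.0082]
```

View pics/w5.png

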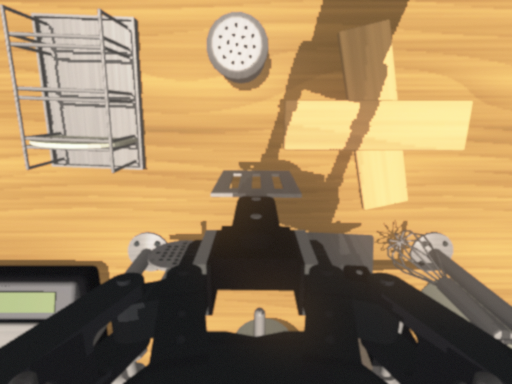

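The wrist view shows the turner's slotted blade centred at u≈256, and the right-hand free peg's tip between the fingers at (260,312).

```bash
python3 - <<'E'
from h import *
np.set_printoptions(precision=4,suppress=True)
c=np.load("w5.npy",allow_pickle=True).item()
v=cv2.cvtColor(c["color"],cv2.COLOR_BGR2GRAY)
print(v[318,248:274],v[326,248:274]);print(v[300:325,260])
print(proj(c,(.5995,-.131,.2455)),proj(c,(.64,-.131,.24)),plane(c,260,314,.2455),plane(c,260,330,.243))
E
```

```text
[194 193 192 193 187 170 147 150 165 175 179 183 181 175 165 152 133 126
 130 130 132 131 131 129 128 127] [126 127 127 126 123 119 125 148 165 176 181 184 182 176 164 149 129 117
 120 122 122 121 122 120 121 120]
[178 177 179 181 186 188 181 151 105  91 107 132 157 175 190 197 192 184
 181 182 181 182 181 182 181]
[255.9338 311.3613] [255.8376 352.6878] [ 0.6017 -0.1281  0.2455] [ 0.6172 -0.128   0.243 ]
```

>>> jog_arm --deltas '[-0.015, 0.0018, 0.03, 0, 0, 0, -1, -0.035, 0.0018, 0.055, 0, 0, 0, -1, -0.05, 0.0018, 0.062, 0, 0, 0, -1, -0.05, 0.0018, 0.063, 0, 0, 0, -1, -0.05, 0.0018, 0.063, 0, 0, 0, -1, -0.05, 0.0018, 0.063, 0, 0, 0, -1]'

```text
time: 12.25
tool_pos: [0.5765, -0.1299, 0.2508]
tcp_rot: [-0.001, 3.141, -0.001]
wrist_force: [-0.1, 0.1, -1.0]
width: 0.386
grip_force: 43.2
```

>>> jog_arm --deltas '[-0.007, 0, 0, 0, 0, 0, -1, -0.014, 0, 0, 0, 0, 0, -1, -0.02, 0, 0.0005, 0, 0, 0, -1, -0.025, 0, 0.001, 0, 0, 0, -1, -0.025, 0, 0.001, 0, 0, 0, -1]'

```text
time: 12.75
tool_pos: [0.6024, -0.1295, 0.2486]
tcp_rot: [-0.002, 3.142, 0.0]
wrist_force: [0.5, -0.6, -1.1]
width: 0.392
grip_force: 43.2
```

No contact, so the peg is in the eye. I'll go on along it and release.

>>> jog_arm --deltas '[-0.01, 0, 0.001, 0, 0, 0, -1, -0.02, 0, 0.0025, 0, 0, 0, -1, -0.03, 0, 0.004, 0, 0, 0, -1, -0.034, 0, 0.0045, 0, 0, 0, -1, -0.034, 0, 0.0055, 0, 0, 0, -1, -0.034, 0, 0.006, 0, 0, 0, -1]'

```text
time: 13.35
tool_pos: [0.6356, -0.1294, 0.2423]
tcp_rot: [0.002, -3.141, -0.0]
wrist_force: [-0.4, 0.0, -1.4]
width: 0.39
grip_force: 43.2
```

>>> jog_arm --deltas '[0, 0, 0.001, 0, 0, 0, -1, 0, 0, 0.001, 0, 0, 0, -0.1, 0, 0, 0.001, 0, 0, 0, 0.1, 0, 0, 0.001, 0, 0, 0, 0.3, 0, 0, 0.001, 0, 0, 0, 0.3, 0, 0, -0.03, 0, 0, 0, 0.3, 0, 0, -0.06, 0, 0, 0, 0.3, 0, 0, -0.08, 0, 0, 0, 0.3]'

```text
time: 14.15
tool_pos: [0.6363, -0.1297, 0.3254]
tcp_rot: [-0.002, 3.139, -0.001]
wrist_force: [0.2, -0.0, -0.3]
width: 0.648
grip_force: 0.0
```

```bash
python3 d.py 0.484,0.022,0.25,0; python3 - <<'E'
from h import *
s=read_camera("scene");cv2.imwrite("pics/s6.png",cv2.resize(s["color"][100:205,150:290],(800,600),interpolation=cv2.INTER_CUBIC))
# wrist look at boards comes later
E
```

```text
t 14.15 pos [ 0.6363 -0.1297  0.3254] a 0.08 F [ 0.2023 -0.0193 -0.2951] w 0.648 q [-0.2393  0.1779  1.5672 -0.      1.3936 -1.8114]
0.484,0.022,0.25,0 [0.1524 0.1519 0.0749] [-0.0412  0.16    0.0756]
```

View pics/s6.png

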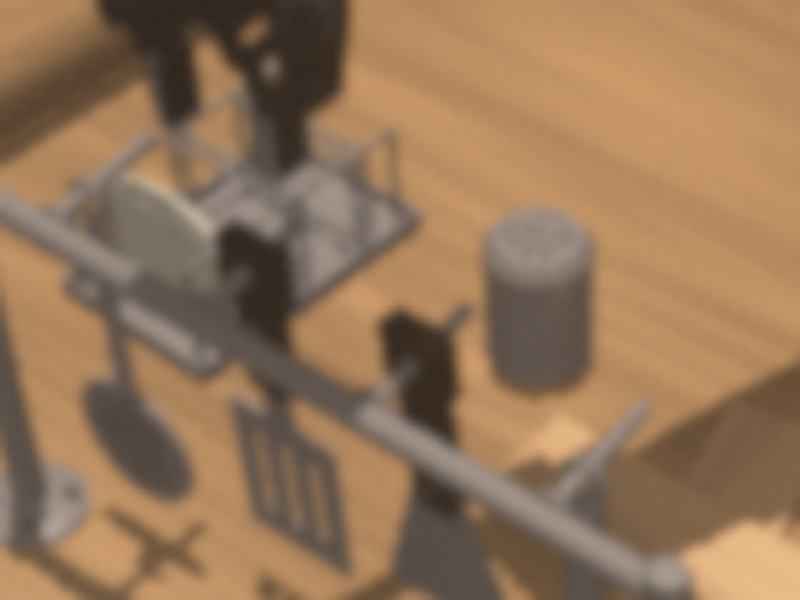

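Both tools hang on the correct pegs: the turner next to the skimmer, the scraper next to the whisk. Next I'll fit the tray and board edges.

```bash
cat > m4.py <<'E'
from h import *
np.set_printoptions(precision=4,suppress=True)
T=np.load("top0.npy",allow_pickle=True).item()
sat=cv2.GaussianBlur(cv2.cvtColor(T["color"],cv2.COLOR_BGR2HSV)[...,1].astype(np.float32),(3,3),0)
def cross(line,thr,start,step):
    i=start
    while line[i]<thr: i+=step
    j=i-step; return j+step*(thr-line[j])/(line[i]-line[j])
def fit(name,pts,z,swap=False):
    P=np.array([plane(T,u,v,z)[:2] for u,v in pts])
    for _ in range(2):
        vx,vy,x0,y0=cv2.fitLine(P.astype(np.float32),cv2.DIST_HUBER,0,1e-4,1e-4).ravel()
        r=(P-[x0,y0])@np.array([-vy,vx]);P=P[abs(r)<.002]
    print(name,len(P),"pt",round(float(x0),4),round(float(y0),4),"dir deg",round(float(np.degrees(np.arctan2(vy,vx))),2),"rms",round(float(r.std()),5),P.min(0),P.max(0))
mid=lambda v:(161+ (225-v)*(-0.0)+ (225-v)*.1)
fit("seat right z6",[(cross(sat[v],60,int(mid(v)),1),v) for v in range(196,266)],.006)
fit("left cut z6",[(cross(sat[v],60,int(mid(v)),-1),v) for v in range(213,237)],.006)
fit("near edge z6",[(u,cross(sat[:,u],60,255,1)) for u in range(147,167)],.006)
fit("far top outer z36",[(u,cross(sat[:,u],60,195,-1)) for u in range(155,176)],.036)
val=cv2.cvtColor(T["color"],cv2.COLOR_BGR2HSV)[...,2].astype(int)
for u in (160,165,170): print("far col",val[178:196,u])
# top board edges (z .024): wood vs pale by value/sat
b=-sat
def bx(line,s,st): # pale sat <92
    return cross(line,92,s,st)
fit("bt far",[(u,bx(sat[:,u],225,-1)) for u in list(range(226,243))+list(range(275,300))],.024)
fit("bt near",[(u,bx(sat[:,u],225,1)) for u in list(range(226,248))+list(range(282,300))],.024)
fit("bt left",[(bx(sat[v],240,-1),v) for v in range(219,231)],.024)
fit("bt right",[(bx(sat[v],285,1),v) for v in range(220,233)],.024)
E
python3 m4.py; python3 d.py 0.52,0.022,0.25,-90 0.484,0.022,0.2,-90
```

```text
seat right z6 70 pt 0.4625 0.279 dir deg -3.25 rms 0.00013 [0.3677 0.2735] [0.567  0.2843]
left cut z6 24 pt 0.482 0.3593 dir deg -3.18 rms 0.00013 [0.4487 0.3574] [0.5155 0.3614]
near edge z6 20 pt 0.3478 0.3176 dir deg 86.85 rms 8e-05 [0.3465 0.2964] [0.3498 0.3508]
far top outer z36 21 pt 0.6024 0.3059 dir deg 86.77 rms 0.00014 [0.6009 0.277 ] [0.6039 0.3347]
far col [172 168 161 156 153 140 118 124 148 155 153 154 156 154 156 152 154 156]
far col [170 172 166 161 152 143 119 112 136 152 156 152 151 153 153 150 151 150]
far col [173 173 167 164 154 146 128 113 136 153 157 157 155 155 157 154 153 156]
bt far 42 pt 0.5162 0.052 dir deg 89.73 rms 0.00042 [ 0.5145 -0.0806] [0.5169 0.1289]
bt near 40 pt 0.4524 0.0037 dir deg -89.9 rms 0.00064 [ 0.4514 -0.0807] [0.4538 0.1268]
bt left 12 pt 0.4847 0.1445 dir deg -4.26 rms 0.00057 [0.469  0.1432] [0.5004 0.1458]
bt right 13 pt 0.4835 -0.0971 dir deg 0.77 rms 0.00025 [ 0.4676 -0.0976] [ 0.5018 -0.0967]
t 14.2 pos [ 0.6377 -0.13    0.3294] a 0.08 F [1.2231 0.2044 3.4272] w 0.653 q [-0.2393  0.1757  1.5627 -0.      1.3946 -1.8115]
0.52,0.022,0.25,-90 [0.1182 0.1523 0.0781] [ 0.2836  0.4693 90.0748]
0.484,0.022,0.2,-90 [0.1546 0.1525 0.1278] [ 0.2836  0.4693 90.0748]
```

>>> jog_arm --deltas '[0.05, 0.02, 0.01, 0, 0, 0, 0.3, 0.1, 0.06, 0.02, 0, 0, 8, 0.7, 0.154, 0.152, 0.05, 0, 0, 16, 0.7, 0.154, 0.152, 0.08, 0, 0, 24, 0.7, 0.154, 0.152, 0.1, 0, 0, 32, 0.7, 0.154, 0.152, 0.12, 0, 0, 40, 0.7, 0.154, 0.152, 0.12, 0, 0, 48, 0.7, 0.154, 0.152, 0.12, 0, 0, 56, 0.7]'

```text
time: 15.0
tool_pos: [0.4799, 0.0228, 0.2007]
tcp_rot: [-1.478, -2.769, 0.002]
wrist_force: [0.8, 0.5, 0.8]
width: 0.852
grip_force: 0.0
```

>>> jog_arm --deltas '[0, 0, 0, 0, 0, 8, 0.7, 0, 0, 0, 0, 0, 16, 0.7, 0, 0, 0, 0, 0, 24, 0.7, 0, 0, 0, 0, 0, 32, 0.7, 0, 0, 0, 0, 0, 34, 0.7, 0, 0, 0, 0, 0, 34, 0.7, 0, 0, 0, 0, 0, 34, 0.7]'

```text
time: 15.7
tool_pos: [0.4813, 0.0223, 0.2024]
tcp_rot: [-2.219, -2.224, 0.0]
wrist_force: [-0.6, -0.1, -0.7]
width: 0.853
grip_force: 0.0
```

```bash
python3 d.py 0.4845,0.023,0.06,-90.1; python3 - <<'E'
from h import *
np.set_printoptions(precision=4,suppress=True)
c=read_camera("wrist");t=read_camera("top");np.save("w7.npy",c,allow_pickle=True);np.save("t7.npy",t,allow_pickle=True)
hv=cv2.cvtColor(c["color"],cv2.COLOR_BGR2HSV)
for q in [(.4845,.1,.024),(.4845,-.09,.024),(.516,.1,.024),(.4525,.1,.024),(.4845,.1435,.024),(.4845,-.0965,.024)]: print(q,proj(c,q))
for r in (30,60,90,120,150): print(r,hv[r,100:420:8,1].tolist())
E
```

```text
t 15.7 pos [0.4813 0.0223 0.2024] a -89.86 F [-0.5593 -0.1396 -0.7189] w 0.853 q [-0.0053 -0.0711  2.0566 -0.      1.1564 -0.0077]
0.4845,0.023,0.06,-90.1 [0.0007 0.0033 0.1424] [-0.0207  0.0018  0.2361]
(0.4845, 0.1, 0.024) [258.9315  94.4441]
(0.4845, -0.09, 0.024) [257.7951 277.5701]
(0.516, 0.1, 0.024) [292.9795  94.5582]
(0.4525, 0.1, 0.024) [224.3392  94.3283]
(0.4845, 0.1435, 0.024) [259.2496  43.173 ]
(0.4845, -0.0965, 0.024) [257.7622 282.8789]
30 [143, 144, 142, 145, 144, 144, 144, 145, 143, 143, 143, 141, 144, 144, 145, 143, 144, 143, 144, 144, 143, 144, 143, 143, 144, 143, 142, 142, 144, 144, 144, 144, 144, 142, 144, 144, 143, 145, 143, 142]
60 [144, 143, 143, 142, 144, 144, 143, 144, 144, 144, 145, 144, 144, 144, 142, 144, 108, 105, 105, 109, 103, 105, 113, 112, 128, 142, 142, 141, 146, 146, 144, 142, 144, 144, 144, 144, 143, 143, 142, 143]
90 [139, 141, 139, 140, 139, 142, 137, 141, 142, 140, 145, 141, 142, 141, 144, 143, 110, 109, 104, 111, 127, 127, 127, 124, 139, 136, 142, 144, 140, 144, 142, 142, 144, 144, 143, 143, 144, 144, 142, 145]
120 [142, 139, 142, 139, 137, 141, 144, 138, 136, 142, 139, 144, 143, 144, 144, 143, 111, 109, 106, 114, 107, 126, 128, 127, 137, 142, 139, 135, 127, 127, 127, 127, 110, 110, 143, 140, 143, 143, 144, 142]
150 [137, 142, 141, 140, 140, 137, 138, 140, 143, 137, 138, 130, 120, 114, 125, 127, 127, 127, 126, 128, 128, 127, 127, 125, 127, 127, 124, 124, 127, 126, 128, 126, 106, 106, 143, 142, 143, 140, 143, 144]
```

```bash
python3 - <<'E'
from h import *
np.set_printoptions(precision=4,suppress=True)
c=np.load("w7.npy",allow_pickle=True).item()
s=cv2.GaussianBlur(cv2.cvtColor(c["color"],cv2.COLOR_BGR2HSV)[...,1].astype(np.float32),(3,3),0)
L=[];Rr=[]
for r in range(55,100,3):
    m=np.where(s[r,200:320]<134)[0]+200; L.append((m.min()-.5,r));Rr.append((m.max()+.5,r))
L=np.array(L);Rr=np.array(Rr);print(L[:,0],Rr[:,0])
e=[np.where(s[:150,u]<134)[0].min() for u in range(232,286,6)];print("end row",e)
for z in (.018,.024,.03):
    a=np.array([plane(c,*p,z) for p in L]);b=np.array([plane(c,*p,z) for p in Rr])
    print(z,"x",np.median(a[:,0]),np.median(b[:,0]),"w",np.median(b[:,0]-a[:,0]),"slope",np.polyfit(a[:,1],a[:,0],1)[0],np.polyfit(b[:,1],b[:,0],1)[0],"end y",plane(c,258,np.median(e)-.5,z)[1])
E
```

```text
[222.5 222.5 222.5 222.5 222.5 222.5 222.5 222.5 222.5 222.5 223.5 222.5
 222.5 222.5 223.5] [292.5 292.5 292.5 293.5 292.5 292.5 292.5 292.5 292.5 292.5 292.5 292.5
 291.5 291.5 291.5]
end row [np.int64(41), np.int64(41), np.int64(41), np.int64(41), np.int64(41), np.int64(41), np.int64(41), np.int64(42), np.int64(42)]
0.018 x 0.45072486730581374 0.5154797279083717 w 0.06490950351889241 slope 0.011506214355119886 -0.006669836737803295 end y 0.14677217826089425
0.024 x 0.451312832672105 0.5148124943118167 w 0.06365130697985827 slope 0.011506214355120841 -0.0066698367378027 end y 0.14566938282647843
0.03 x 0.45190079803839617 0.5141452607152617 w 0.06239311044082407 slope 0.011506214355118047 -0.006669836737812328 end y 0.1445665873920626
```

>>> jog_arm --deltas '[0.0007, 0.0017, 0.05, 0, 0, 0.2, 0.7, 0.0007, 0.0017, 0.1, 0, 0, 0.2, 0.7, 0.0007, 0.0017, 0.142, 0, 0, 0.2, 0.7, 0.0007, 0.0017, 0.155, 0, 0, 0.2, 0.7, 0.0007, 0.0017, 0.158, 0, 0, 0.2, 0.7, 0.0007, 0.0017, 0.161, 0, 0, 0.2, 0.7, 0.0007, 0.0017, 0.164, 0, 0, 0.2, 0.7, 0.0007, 0.0017, 0.164, 0, 0, 0.2, 0.7]'

```text
time: 16.6
tool_pos: [0.4848, 0.023, 0.0404]
tcp_rot: [2.222, 2.217, 0.004]
wrist_force: [0.1, 0.6, 0.8]
width: 0.848
grip_force: 0.0
```

>>> jog_arm --deltas '[0, 0, 0.002, 0, 0, 0, 0.7, 0, 0, 0.004, 0, 0, 0, 0.7, 0, 0, 0.006, 0, 0, 0, 0.7]'

```text
time: 16.9
tool_pos: [0.4835, 0.023, 0.033]
tcp_rot: [2.223, 2.219, 0.001]
wrist_force: [0.2, -0.7, 1.2]
width: 0.849
grip_force: 0.0
```

>>> jog_arm --deltas '[0, 0, 0.002, 0, 0, 0, 0.7, 0, 0, 0.004, 0, 0, 0, 0.7, 0, 0, 0.004, 0, 0, 0, 0.7]'

```text
time: 17.2
tool_pos: [0.4829, 0.023, 0.0283]
tcp_rot: [-2.223, -2.219, 0.001]
wrist_force: [-0.3, 0.7, 0.4]
width: 0.85
grip_force: 0.0
```

>>> jog_arm --deltas '[0, 0, 0.002, 0, 0, 0, 0.7, 0, 0, 0.004, 0, 0, 0, 0.7, 0, 0, 0.004, 0, 0, 0, 0.7]'

```text
time: 17.5
tool_pos: [0.4829, 0.023, 0.0244]
tcp_rot: [-2.224, -2.219, 0.001]
wrist_force: [-0.4, -0.7, -0.5]
width: 0.85
grip_force: 0.0
```

>>> jog_arm --deltas '[0, 0, 0, 0, 0, 0, -1, 0, 0, 0, 0, 0, 0, -1, 0, 0, 0, 0, 0, 0, -1, 0, 0, 0, 0, 0, 0, -1]' --squeeze 50

```text
time: 17.9
tool_pos: [0.4837, 0.023, 0.0251]
tcp_rot: [2.223, 2.219, 0.001]
wrist_force: [-0.3, 0.1, 2.6]
width: 0.733
grip_force: 55.3
```

>>> jog_arm --deltas '[0, 0, -0.01, 0, 0, 0, -1, 0, 0, -0.03, 0, 0, 0, -1, 0, 0, -0.06, 0, 0, 0, -1, 0, 0, -0.076, 0, 0, 0, -1, 0, 0, -0.076, 0, 0, 0, -1]'

```text
time: 18.4
tool_pos: [0.4854, 0.023, 0.1037]
tcp_rot: [2.221, 2.216, 0.006]
wrist_force: [1.0, 0.3, -1.0]
width: 0.734
grip_force: 55.1
```

```bash
python3 d.py 0.478,0.318,0.1,-3.2; python3 - <<'E'
from h import *
np.set_printoptions(precision=4,suppress=True)
c=read_camera("wrist");np.save("w8.npy",c,allow_pickle=True)
s=cv2.GaussianBlur(cv2.cvtColor(c["color"],cv2.COLOR_BGR2HSV)[...,1].astype(np.float32),(3,3),0)
for r in (5,25,50,75,100,130): print(r,s[r,180:340:6].astype(int).tolist())
print(s[0:180:6,258].astype(int).tolist())
E
```

```text
t 18.4 pos [0.4854 0.023  0.1037] a -90.12 F [ 0.9817  0.2639 -0.995 ] w 0.734 q [-0.0039  0.044   2.1441  0.      0.9478 -0.0017]
0.478,0.318,0.1,-3.2 [ 0.295  -0.008   0.0037] [  0.2603   0.2474 -86.9244]
5 [103, 100, 100, 98, 96, 96, 97, 97, 95, 99, 100, 103, 100, 96, 94, 95, 97, 95, 99, 103, 106, 105, 103, 105, 106, 106, 106]
25 [103, 100, 101, 99, 98, 97, 97, 97, 95, 99, 102, 103, 101, 97, 94, 97, 98, 98, 100, 104, 106, 105, 119, 124, 125, 126, 125]
50 [125, 125, 126, 125, 126, 125, 125, 125, 125, 126, 127, 126, 126, 125, 126, 125, 125, 125, 126, 127, 126, 126, 126, 124, 126, 126, 125]
75 [127, 126, 126, 125, 126, 124, 125, 125, 125, 125, 126, 125, 126, 124, 125, 124, 126, 126, 124, 125, 124, 125, 125, 126, 125, 123, 126]
100 [104, 104, 103, 101, 100, 100, 121, 127, 125, 126, 125, 126, 126, 125, 125, 124, 125, 124, 125, 124, 126, 125, 125, 124, 124, 125, 131]
130 [108, 105, 104, 103, 101, 101, 100, 100, 99, 125, 126, 126, 126, 125, 124, 124, 124, 124, 124, 123, 125, 124, 126, 123, 125, 125, 126]
[96, 96, 95, 96, 97, 98, 98, 121, 126, 126, 125, 124, 125, 124, 125, 124, 125, 125, 125, 125, 126, 124, 124, 126, 124, 125, 126, 126, 125, 125]
```

```bash
python3 - <<'E'
from h import *
np.set_printoptions(precision=4,suppress=True)
T=np.load("top0.npy",allow_pickle=True).item()
k=1.5625
for n,p in [("R",(230,264)),("L",(124,264)),("far",(177,212)),("near",(177,316))]: print(n,plane(T,p[0]/k,p[1]/k,.08))
sat=cv2.cvtColor(T["color"],cv2.COLOR_BGR2HSV)[...,1]
m=(cv2.medianBlur(sat,5)<60).astype(np.uint8); m[:,149:]=0; m[:125]=0;m[215:]=0
c=max(cv2.findContours(m,0,2)[0],key=cv2.contourArea);(u,v),r=cv2.minEnclosingCircle(c);print(u,v,r,plane(T,u,v,.08),r/372.3*1.01)
S=np.load("scene0.npy",allow_pickle=True).item();b=plane(T,u,v,.08);print(proj(S,b)*k)
E
```

```text
R [0.6314 0.3456 0.08  ]
L [0.6282 0.5336 0.08  ]
far [0.725  0.4468 0.08  ]
near [0.5371 0.4325 0.08  ]
112.5 169.0 34.81747817993164 [0.6296 0.4417 0.08  ] 0.094455151656543
[594.0414 463.5707]
```

>>> jog_arm --deltas '[0.02, 0, -0.02, 0, 0, 0, -1, 0.06, 0, -0.026, 0, 0, -6, -1, 0.11, -0.01, -0.026, 0, 0, -14, -1, 0.16, -0.019, -0.026, 0, 0, -22, -1, 0.2, -0.019, -0.026, 0, 0, -30, -1, 0.24, -0.019, -0.026, 0, 0, -38, -1, 0.28, -0.019, -0.026, 0, 0, -46, -1, 0.294, -0.019, -0.026, 0, 0, -54, -1]'

```text
time: 19.25
tool_pos: [0.4636, 0.3199, 0.125]
tcp_rot: [-0.961, -2.989, 0.001]
wrist_force: [1.1, -0.9, -1.1]
width: 0.735
grip_force: 55.4
```

>>> jog_arm --deltas '[0, 0, 0, 0, 0, -8, -1, 0, 0, 0, 0, 0, -16, -1, 0, 0, 0, 0, 0, -24, -1, 0, 0, 0, 0, 0, -32, -1, 0, 0, 0, 0, 0, -33, -1, 0, 0, 0, 0, 0, -33, -1, 0, 0, 0, 0, 0, -33, -1]'

```text
time: 19.95
tool_pos: [0.4644, 0.3167, 0.1259]
tcp_rot: [-0.089, -3.139, 0.001]
wrist_force: [0.4, -0.6, -1.7]
width: 0.729
grip_force: 55.3
```

```bash
python3 d.py 0.4664,0.3169,0.06,-3.2; python3 - <<'E'
from h import *
np.set_printoptions(precision=4,suppress=True)
c=read_camera("wrist");np.save("w9.npy",c,allow_pickle=True)
s=cv2.GaussianBlur(cv2.cvtColor(c["color"],cv2.COLOR_BGR2HSV)[...,1].astype(np.float32),(3,3),0)
for r in range(10,220,20): print(r,s[r,180:340:5].astype(int).tolist())
E
```

```text
t 19.95 pos [0.4644 0.3167 0.1259] a -3.26 F [ 0.4286 -0.5701 -1.7416] w 0.729 q [ 0.5542  0.1612  1.9666  0.      1.0152 -0.9597]
0.4664,0.3169,0.06,-3.2 [-0.002   0.0003  0.0659] [-0.0455 -0.0655 -0.0586]
10 [127, 126, 127, 125, 126, 126, 126, 126, 126, 126, 127, 126, 126, 126, 125, 125, 125, 124, 127, 126, 109, 109, 112, 114, 117, 115, 115, 115, 116, 117, 116, 116]
30 [126, 125, 127, 125, 126, 127, 125, 124, 125, 125, 127, 126, 125, 126, 125, 126, 127, 125, 126, 126, 125, 126, 126, 124, 117, 115, 115, 115, 118, 117, 117, 118]
50 [126, 126, 126, 125, 126, 127, 126, 125, 125, 125, 125, 125, 127, 126, 126, 126, 125, 125, 125, 125, 125, 125, 125, 126, 126, 126, 126, 122, 117, 118, 116, 121]
70 [126, 126, 127, 126, 125, 126, 125, 125, 124, 125, 125, 125, 126, 125, 126, 125, 126, 125, 125, 126, 125, 126, 126, 126, 126, 126, 125, 127, 127, 120, 122, 126]
90 [126, 127, 126, 126, 125, 126, 126, 124, 127, 126, 125, 125, 124, 117, 116, 111, 117, 125, 125, 125, 125, 126, 126, 126, 127, 126, 127, 128, 128, 127, 123, 130]
110 [126, 126, 127, 126, 125, 125, 125, 119, 116, 111, 110, 113, 115, 118
[... 216 characters left out ...]
 126, 125, 127, 127, 127, 128, 128, 142]
150 [122, 116, 115, 114, 113, 112, 110, 111, 110, 111, 110, 112, 116, 116, 115, 112, 111, 110, 113, 112, 110, 112, 115, 117, 116, 116, 127, 126, 127, 126, 127, 142]
170 [126, 115, 115, 113, 113, 113, 112, 112, 111, 111, 110, 111, 115, 117, 117, 113, 112, 111, 113, 112, 110, 112, 114, 118, 118, 118, 118, 123, 125, 127, 128, 140]
190 [132, 116, 115, 113, 113, 113, 113, 112, 112, 112, 111, 112, 116, 117, 117, 114, 113, 113, 114, 113, 112, 114, 116, 118, 118, 122, 123, 123, 122, 123, 132, 139]
210 [141, 120, 116, 113, 113, 113, 113, 113, 113, 113, 114, 113, 116, 118, 125, 126, 126, 126, 126, 126, 127, 126, 125, 126, 126, 127, 127, 124, 123, 125, 137, 140]
```

```bash
python3 - <<'E'
from h import *
np.set_printoptions(precision=4,suppress=True)
c=np.load("w9.npy",allow_pickle=True).item()
hv=cv2.cvtColor(c["color"],cv2.COLOR_BGR2HSV)
for r in (10,60,110,160,190): print(r,"S",hv[r,150:370:7,1].tolist());print("   V",hv[r,150:370:7,2].tolist())
E
```

```text
10 S [146, 144, 142, 127, 128, 126, 127, 127, 125, 124, 127, 127, 126, 125, 127, 125, 127, 126, 127, 110, 112, 116, 116, 115, 116, 119, 117, 123, 144, 144, 146, 145]
   V [115, 117, 117, 135, 139, 140, 141, 142, 143, 146, 145, 144, 144, 141, 141, 145, 147, 146, 147, 241, 241, 241, 241, 241, 242, 241, 241, 228, 197, 197, 198, 210]
60 S [141, 140, 141, 133, 127, 126, 127, 125, 127, 126, 123, 127, 127, 128, 125, 128, 127, 128, 127, 125, 127, 126, 127, 124, 118, 118, 121, 139, 143, 144, 143, 143]
   V [103, 104, 103, 107, 141, 140, 141, 141, 143, 144, 145, 144, 143, 141, 139, 143, 147, 146, 145, 147, 144, 142, 143, 144, 237, 240, 238, 193, 211, 211, 211, 210]
110 S [140, 141, 140, 142, 126, 125, 126, 124, 125, 123, 116, 112, 112, 116, 117, 113, 109, 113, 113, 125, 125, 126, 127, 127, 127, 127, 128, 143, 143, 143, 144, 144]
   V [106, 107, 109, 111, 136, 141, 144, 146, 147, 201, 234, 240, 240, 240, 240, 240, 240, 240, 240, 170, 149, 146, 144, 144, 145, 139, 134, 210, 209, 209, 209, 209]
160 S [144, 141, 144, 143, 132, 115, 113, 114, 113, 112, 111, 112, 111, 117, 117, 113, 111, 112, 111, 112, 115, 118, 117, 122, 126, 128, 137, 145, 144, 144, 143, 144]
   V [219, 220, 124, 125, 176, 241, 241, 240, 241, 241, 241, 241, 241, 242, 241, 241, 241, 241, 241, 241, 241, 240, 240, 235, 140, 139, 127, 210, 213, 209, 207, 206]
190 S [146, 144, 143, 144, 144, 116, 115, 114, 113, 113, 112, 114, 111, 119, 119, 115, 112, 114, 113, 113, 118, 117, 121, 124, 123, 124, 141, 140, 142, 142, 143, 144]
   V [198, 200, 201, 200, 158, 240, 240, 241, 241, 241, 241, 241, 241, 241, 240, 241, 241, 241, 241, 241, 240, 241, 236, 229, 230, 230, 127, 124, 122, 122, 121, 190]
```

>>> jog_arm --deltas '[-0.002, 0, 0.04, 0, 0, 0, -1, -0.002, 0, 0.075, 0, 0, 0, -1, -0.002, 0, 0.095, 0, 0, 0, -1, -0.002, 0, 0.102, 0, 0, 0, -1, -0.002, 0, 0.102, 0, 0, 0, -1, -0.002, 0, 0.102, 0, 0, 0, -1]'

```text
time: 20.6
tool_pos: [0.4678, 0.3176, 0.0259]
tcp_rot: [0.086, 3.139, 0.002]
wrist_force: [0.9, -0.3, -1.7]
width: 0.735
grip_force: 55.3
```

```bash
python3 d.py 0.4787,0.3222,0.021,-3.2
```

```text
t 20.6 pos [0.4678 0.3176 0.0259] a -3.15 F [ 0.865  -0.3099 -1.6662] w 0.735 q [ 0.5523  0.2955  2.0207  0.      0.8235 -0.9636]
0.4787,0.3222,0.021,-3.2 [-0.0106  0.0052  0.0049] [0.0652 0.0935 0.053 ]
```

>>> jog_arm --deltas '[-0.003, 0, 0, 0, 0, 0, -1, -0.006, 0, 0, 0, 0, 0, -1, -0.009, 0, 0, 0, 0, 0, -1, -0.009, 0, 0, 0, 0, 0, -1, -0.009, 0, 0, 0, 0, 0, -1]'

```text
time: 21.1
tool_pos: [0.4761, 0.3165, 0.0249]
tcp_rot: [0.086, 3.14, 0.0]
wrist_force: [0.2, 0.0, -1.5]
width: 0.733
grip_force: 55.3
```

>>> jog_arm --deltas '[-0.001, 0, 0, 0, 0, 0, -1, -0.002, 0, 0, 0, 0, 0, -1, -0.002, 0, 0, 0, 0, 0, -1]'

```text
time: 21.4
tool_pos: [0.4779, 0.3163, 0.0247]
tcp_rot: [-0.086, -3.14, 0.0]
wrist_force: [0.7, -0.0, -1.2]
width: 0.733
grip_force: 55.3
```

>>> jog_arm --deltas '[-0.001, 0, 0, 0, 0, 0, -1, -0.002, 0, 0, 0, 0, 0, -1, -0.002, 0, 0, 0, 0, 0, -1]'

```text
time: 21.7
tool_pos: [0.4784, 0.3162, 0.0242]
tcp_rot: [-0.086, -3.137, 0.001]
wrist_force: [-4.7, 2.9, -0.2]
width: 0.734
grip_force: 55.5
```

>>> jog_arm --deltas '[0.002, 0.002, 0, 0, 0, 0, -1, 0.002, 0.004, 0, 0, 0, 0, -1, 0.002, 0.005, 0, 0, 0, 0, -1, 0.002, 0.005, 0, 0, 0, 0, -1]'

```text
time: 22.1
tool_pos: [0.4785, 0.3216, 0.0249]
tcp_rot: [0.085, 3.14, 0.0]
wrist_force: [0.5, -0.5, -0.7]
width: 0.729
grip_force: 55.3
```

>>> jog_arm --deltas '[0, 0.001, 0, 0, 0, 0, -1, 0, 0.0015, 0, 0, 0, 0, -1, 0, 0.0015, 0, 0, 0, 0, -1]'

```text
time: 22.4
tool_pos: [0.4784, 0.3227, 0.0248]
tcp_rot: [0.086, 3.14, -0.0]
wrist_force: [-0.0, -0.6, -0.4]
width: 0.733
grip_force: 55.4
```

>>> jog_arm --deltas '[0, 0.001, 0, 0, 0, 0, -1, 0, 0.0015, 0, 0, 0, 0, -1, 0, 0.0015, 0, 0, 0, 0, -1]'

```text
time: 22.7
tool_pos: [0.4784, 0.3229, 0.0248]
tcp_rot: [-0.086, -3.14, 0.004]
wrist_force: [1.3, -7.2, 1.3]
width: 0.726
grip_force: 55.6
```

>>> jog_arm --deltas '[0, -0.001, 0.002, 0, 0, 0, -1, 0, -0.001, 0.004, 0, 0, 0, -1, 0, -0.001, 0.0055, 0, 0, 0, -1, 0, -0.001, 0.0055, 0, 0, 0, -1]'

```text
time: 23.1
tool_pos: [0.4783, 0.3229, 0.0191]
tcp_rot: [-0.086, -3.14, 0.001]
wrist_force: [1.8, -5.3, 1.4]
width: 0.732
grip_force: 55.6
```

>>> jog_arm --deltas '[0, 0, 0.001, 0, 0, 0, -1, 0, 0, 0.0015, 0, 0, 0, -1, 0, 0, 0.0015, 0, 0, 0, -1]'

```text
time: 23.4
tool_pos: [0.4783, 0.3229, 0.019]
tcp_rot: [-0.086, -3.14, 0.002]
wrist_force: [-2.8, -7.6, 10.4]
width: 0.731
grip_force: 56.7
```

>>> jog_arm --deltas '[0, -0.001, -0.0015, 0, 0, 0, 0.2, 0, -0.001, -0.0015, 0, 0, 0, 0.7, 0, -0.001, -0.0015, 0, 0, 0, 0.7, 0, -0.001, -0.02, 0, 0, 0, 0.7, 0, -0.001, -0.06, 0, 0, 0, 0.7, 0, -0.001, -0.11, 0, 0, 0, 0.7, 0, -0.001, -0.15, 0, 0, 0, 0.7, 0, -0.001, -0.15, 0, 0, 0, 0.7]'

```text
time: 24.2
tool_pos: [0.4825, 0.3256, 0.1756]
tcp_rot: [0.084, 3.129, 0.013]
wrist_force: [1.4, -0.0, 0.7]
width: 0.854
grip_force: 0.0
```

```bash
python3 - <<'E'
from h import *
np.set_printoptions(precision=4,suppress=True)
T=read_camera("top");W=read_camera("wrist");np.save("t10.npy",T,allow_pickle=True);np.save("w10.npy",W,allow_pickle=True)
hv=cv2.cvtColor(T["color"],cv2.COLOR_BGR2HSV).astype(int)
m=((hv[...,0]>12)&(hv[...,0]<26)&(hv[...,1]<95)&(hv[...,1]>55)&(hv[...,2]>182)).astype(np.uint8)*255
m[:,:225]=0;m[:170]=0;m[290:]=0;m[:,320:]=0
m=cv2.morphologyEx(cv2.morphologyEx(m,cv2.MORPH_OPEN,np.ones((3,3))),cv2.MORPH_CLOSE,np.ones((5,5)))
c=max(cv2.findContours(m,0,2)[0],key=cv2.contourArea);r=cv2.minAreaRect(c);b=cv2.boxPoints(r)
P=np.array([plane(T,u,v,.012) for u,v in b]);print("low",cv2.contourArea(c),P,P.mean(0))
e1,e2=P[1]-P[0],P[2]-P[1];e=e1 if np.linalg.norm(e1)>np.linalg.norm(e2) else e2
print("len",np.linalg.norm(e1),np.linalg.norm(e2),"yaw",np.degrees(np.arctan2(e[1],e[0]))%180)
hw=cv2.cvtColor(W["color"],cv2.COLOR_BGR2HSV)
for q in [(.4787,.3222,.018)]:
    print(proj(W,q))
for r in (20,60,100,140,180): print(r,hw[r,160:350:6,1].tolist(),hw[r,160:350:6,2].tolist())
E
```

```text
low 1707.5 [[ 0.5907  0.0845  0.012 ]
 [ 0.6052  0.0213  0.012 ]
 [ 0.3701 -0.031   0.012 ]
 [ 0.3565  0.0303  0.012 ]] [0.4806 0.0263 0.012 ]
len 0.06484556934472695 0.24085671723241228 yaw 12.545088112918535
[251.1232 178.7433]
20 [142, 139, 141, 142, 141, 142, 141, 102, 93, 95, 94, 118, 97, 120, 91, 94, 96, 98, 98, 99, 102, 103, 104, 30, 142, 142, 142, 140, 141, 142, 144, 145] [113, 114, 116, 117, 119, 120, 121, 117, 118, 118, 120, 166, 121, 164, 226, 225, 224, 223, 223, 224, 224, 222, 169, 180, 222, 221, 221, 220, 220, 219, 218, 217]
60 [143, 141, 136, 137, 136, 138, 139, 122, 24, 113, 126, 127, 124, 125, 125, 125, 126, 126, 113, 109, 111, 112, 43, 53, 141, 142, 142, 142, 142, 144, 145, 143] [109, 112, 114, 115, 116, 116, 117, 115, 105, 133, 148, 149, 152, 153, 149, 151, 156, 156, 239, 245, 245, 244, 130, 165, 215, 216, 214, 214, 213, 212, 210, 209]
100 [140, 139, 140, 138, 142, 140, 141, 140, 34, 74, 125, 123, 124, 127, 124, 124, 106, 116, 127, 125, 125, 127, 64, 117, 140, 140, 141, 142, 140, 142, 142, 143] [118, 117, 118, 118, 117, 120, 119, 120, 106, 117, 149, 153, 154, 154, 152, 211, 244, 228, 153, 153, 153, 142, 108, 200, 226, 226, 225, 225, 224, 224, 223, 221]
140 [142, 145, 141, 139, 138, 138, 139, 142, 34, 33, 111, 109, 109, 107, 111, 113, 108, 108, 112, 116, 119, 116, 50, 137, 137, 142, 141, 145, 143, 144, 143, 143] [219, 199, 123, 125, 124, 126, 132, 201, 204, 207, 244, 245, 244, 245, 245, 245, 245, 245, 245, 243, 237, 220, 158, 127, 125, 124, 183, 202, 210, 219, 220, 220]
180 [142, 144, 143, 144, 143, 143, 139, 134, 87, 53, 114, 110, 111, 112, 113, 125, 125, 125, 127, 125, 126, 89, 109, 136, 137, 137, 137, 137, 139, 138, 140, 142] [205, 205, 204, 205, 202, 202, 149, 118, 114, 111, 243, 244, 244, 244, 244, 167, 155, 157, 145, 139, 142, 120, 112, 111, 110, 110, 117, 110, 117, 118, 120, 124]
```

```bash
python3 d.py 0.4805,0.026,0.1,12.5 0.4805,0.026,0.022,12.5
```

```text
t 24.3 pos [0.4791 0.3233 0.1694] a -3.1 F [ 0.3366  0.6594 -0.6456] w 0.85 q [ 0.5504  0.1419  1.9006  0.0003  1.0952 -0.9664]
0.4805,0.026,0.1,12.5 [-0.0173 -0.297   0.0687] [  0.1156   0.1899 -15.6   ]
0.4805,0.026,0.022,12.5 [-0.0171 -0.2972  0.1467] [  0.1156   0.1899 -15.6   ]
```

>>> jog_arm --deltas '[-0.017, -0.297, 0.02, 0, 0, -6, 0.7, -0.017, -0.297, 0.04, 0, 0, -12, 0.7, -0.017, -0.297, 0.069, 0, 0, -15.6, 0.7, -0.017, -0.297, 0.069, 0, 0, -15.6, 0.7, -0.017, -0.297, 0.069, 0, 0, -15.6, 0.7, -0.017, -0.297, 0.069, 0, 0, -15.6, 0.7, -0.017, -0.297, 0.069, 0, 0, -15.6, 0.7, -0.017, -0.297, 0.069, 0, 0, -15.6, 0.7]'

```text
time: 25.1
tool_pos: [0.4769, 0.0238, 0.0963]
tcp_rot: [0.335, -3.119, -0.001]
wrist_force: [-0.3, 0.7, -0.7]
width: 0.846
grip_force: 0.0
```

>>> jog_arm --deltas '[0, 0, 0, 0, 0, 0, 0.7, 0, 0, 0, 0, 0, 0, 0.7, 0, 0, 0, 0, 0, 0, 0.7]'

```text
time: 25.4
tool_pos: [0.4793, 0.0263, 0.0991]
tcp_rot: [-0.345, 3.122, 0.0]
wrist_force: [0.7, 0.2, 0.9]
width: 0.851
grip_force: 0.0
```

```bash
python3 d.py 0.4805,0.026,0.030,12.5; python3 - <<'E'
from h import *
np.set_printoptions(precision=4,suppress=True)
c=read_camera("wrist")
s=cv2.GaussianBlur(cv2.cvtColor(c["color"],cv2.COLOR_BGR2HSV)[...,1].astype(np.float32),(3,3),0)
for r in range(20,200,25):
    m=np.where(s[r,160:350]<131)[0]+160; print(r,m.min(),m.max(),m.size)
E
```

```text
t 25.4 pos [0.4793 0.0263 0.0991] a 12.6 F [0.6697 0.208  0.9166] w 0.851 q [ 0.0027  0.0423  2.156   0.0003  0.9426 -1.7883]
0.4805,0.026,0.030,12.5 [-0.001  -0.0005  0.0691] [0.0049 0.0424 0.1035]
20 208 308 101
45 208 308 101
70 209 307 99
95 210 306 97
120 211 305 95
145 212 303 92
170 213 303 91
195 214 302 89
```

>>> jog_arm --deltas '[-0.001, -0.0005, 0.045, 0, 0, 0.1, 0.7, -0.001, -0.0005, 0.07, 0, 0, 0.1, 0.7, -0.001, -0.0005, 0.08, 0, 0, 0.1, 0.7, -0.001, -0.0005, 0.084, 0, 0, 0.1, 0.7, -0.001, -0.0005, 0.0845, 0, 0, 0.1, 0.7, -0.001, -0.0005, 0.0845, 0, 0, 0.1, 0.7]'

```text
time: 26.05
tool_pos: [0.4814, 0.0247, 0.0155]
tcp_rot: [-0.339, 3.121, -0.0]
wrist_force: [0.0, 0.3, -0.1]
width: 0.85
grip_force: 0.0
```

>>> jog_arm --deltas '[0, 0, 0, 0, 0, 0, -1, 0, 0, 0, 0, 0, 0, -1, 0, 0, 0, 0, 0, 0, -1, 0, 0, 0, 0, 0, 0, -1]'

```text
time: 26.45
tool_pos: [0.4817, 0.0247, 0.0162]
tcp_rot: [-0.338, 3.12, -0.0]
wrist_force: [-0.5, 1.5, 5.4]
width: 0.729
grip_force: 54.8
```

```bash
python3 d.py 0.4664,0.3169,0.13,-3.2
```

```text
t 26.45 pos [0.4817 0.0247 0.0162] a 12.36 F [-0.5065  1.4627  5.4492] w 0.729 q [-0.0006  0.175   2.2008  0.0004  0.7625 -1.7875]
0.4664,0.3169,0.13,-3.2 [-0.048   0.2886 -0.1138] [ 0.0027  0.1879 15.5629]
```

>>> jog_arm --deltas '[0, 0, -0.02, 0, 0, 0, -1, 0.02, 0, -0.06, 0, 0, 0, -1, 0.045, 0, -0.1, 0, 0, 0, -1, 0.045, 0.03, -0.114, 0, 0, 0, -1, 0.035, 0.075, -0.114, 0, 0, 4, -1, 0.02, 0.12, -0.114, 0, 0, 8, -1, 0.0, 0.165, -0.114, 0, 0, 12, -1, -0.02, 0.21, -0.114, 0, 0, 15.5, -1]'

```text
time: 27.25
tool_pos: [0.4549, 0.2359, 0.1296]
tcp_rot: [0.09, 3.138, 0.001]
wrist_force: [0.0, -0.5, -1.5]
width: 0.73
grip_force: 55.6
```

>>> jog_arm --deltas '[-0.013, 0.04, 0, 0, 0, 0, -1, -0.008, 0.08, 0, 0, 0, 0, -1, -0.008, 0.082, 0, 0, 0, 0, -1, -0.008, 0.082, 0, 0, 0, 0, -1, -0.008, 0.082, 0, 0, 0, 0, -1, -0.008, 0.082, 0, 0, 0, 0, -1]'

```text
time: 27.85
tool_pos: [0.4669, 0.3141, 0.1283]
tcp_rot: [-0.088, -3.14, 0.001]
wrist_force: [-0.6, -0.4, -1.5]
width: 0.728
grip_force: 55.6
```

```bash
python3 d.py 0.4664,0.3165,0.042,-3.2; python3 - <<'E'
from h import *
c=read_camera("wrist")
hv=cv2.cvtColor(c["color"],cv2.COLOR_BGR2HSV);s=cv2.GaussianBlur(hv[...,1].astype(np.float32),(3,3),0)
for r in range(10,200,25):
    m=np.where(s[r,150:360]<131)[0]+150; print(r,m.min(),m.max(),m.size)
E
```

```text
t 27.85 pos [0.4669 0.3141 0.1283] a -3.2 F [-0.5558 -0.3965 -1.5187] w 0.728 q [ 0.5481  0.1591  1.9643 -0.0003  1.0186 -0.9667]
0.4664,0.3165,0.042,-3.2 [0.0006 0.0024 0.0863] [-0.0256 -0.0101  0.0008]
10 171 338 168
35 172 337 166
60 174 335 162
85 176 333 158
110 177 331 155
135 179 330 152
160 181 329 149
185 182 327 146
```

>>> jog_arm --deltas '[0, 0.002, 0.04, 0, 0, 0, -1, 0, 0.002, 0.075, 0, 0, 0, -1, -0.003, 0.002, 0.088, 0, 0, 0, -1, -0.006, 0.002, 0.0905, 0, 0, 0, -1, -0.009, 0.002, 0.0905, 0, 0, 0, -1, -0.009, 0.002, 0.0905, 0, 0, 0, -1]'

```text
time: 28.5
tool_pos: [0.4775, 0.3173, 0.0394]
tcp_rot: [0.087, 3.139, 0.002]
wrist_force: [-0.5, -0.5, -1.6]
width: 0.729
grip_force: 55.6
```

>>> jog_arm --deltas '[-0.001, 0, 0, 0, 0, 0, -1, -0.002, 0, 0, 0, 0, 0, -1, -0.002, 0, 0, 0, 0, 0, -1]'

```text
time: 28.8
tool_pos: [0.4775, 0.3172, 0.0383]
tcp_rot: [-0.086, -3.14, -0.001]
wrist_force: [-5.1, 0.7, -0.9]
width: 0.731
grip_force: 55.7
```

>>> jog_arm --deltas '[-0.001, 0, 0, 0, 0, 0, -1, -0.002, 0, 0, 0, 0, 0, -1, -0.002, 0, 0, 0, 0, 0, -1]'

```text
time: 29.1
tool_pos: [0.4776, 0.3171, 0.0375]
tcp_rot: [-0.086, -3.136, 0.0]
wrist_force: [-9.2, 3.5, 1.2]
width: 0.73
grip_force: 55.8
```

>>> jog_arm --deltas '[0.0035, 0.002, 0, 0, 0, 0, -1, 0.0035, 0.004, 0, 0, 0, 0, -1, 0.0035, 0.005, 0, 0, 0, 0, -1, 0.0035, 0.005, 0, 0, 0, 0, -1]'

```text
time: 29.5
tool_pos: [0.4777, 0.3223, 0.0383]
tcp_rot: [0.085, 3.139, 0.001]
wrist_force: [0.7, 0.9, -2.0]
width: 0.728
grip_force: 55.7
```

>>> jog_arm --deltas '[0, 0.001, 0, 0, 0, 0, -1, 0, 0.002, 0, 0, 0, 0, -1, 0, 0.002, 0, 0, 0, 0, -1]'

```text
time: 29.8
tool_pos: [0.4775, 0.3229, 0.0378]
tcp_rot: [0.087, 3.14, -0.002]
wrist_force: [1.4, -5.5, 0.2]
width: 0.729
grip_force: 55.8
```

Both stops reached. I'll lower onto the first board (TCP about 0.034) and release.

>>> jog_arm --deltas '[0, -0.001, 0.0015, 0, 0, 0, -1, 0, -0.001, 0.003, 0, 0, 0, -1, 0, -0.001, 0.004, 0, 0, 0, -1, 0, -0.001, 0.004, 0, 0, 0, -1]'

```text
time: 30.2
tool_pos: [0.4772, 0.3228, 0.0342]
tcp_rot: [0.086, 3.14, -0.0]
wrist_force: [0.1, -3.5, 3.8]
width: 0.728
grip_force: 56.2
```

>>> jog_arm --deltas '[0, 0, 0.001, 0, 0, 0, -1, 0, 0, 0.001, 0, 0, 0, -1]'

```text
time: 30.4
tool_pos: [0.4772, 0.3228, 0.0342]
tcp_rot: [0.086, 3.14, -0.001]
wrist_force: [-2.0, -5.6, 10.7]
width: 0.729
grip_force: 56.9
```

>>> jog_arm --deltas '[0, -0.001, -0.0015, 0, 0, 0, 0.2, 0, -0.001, -0.0015, 0, 0, 0, 0.7, 0, -0.001, -0.0015, 0, 0, 0, 0.7, 0, -0.001, -0.02, 0, 0, 0, 0.7, 0, -0.001, -0.06, 0, 0, 0, 0.7, 0, -0.001, -0.11, 0, 0, 0, 0.7, 0, -0.001, -0.15, 0, 0, 0, 0.7, 0, -0.001, -0.18, 0, 0, 0, 0.7]'

```text
time: 31.2
tool_pos: [0.4778, 0.3228, 0.216]
tcp_rot: [0.085, 3.137, 0.004]
wrist_force: [0.1, 0.1, 0.1]
width: 0.849
grip_force: 0.0
```

>>> jog_arm --deltas '[0.05, -0.05, -0.03, 0, 0, 0, 0.7, 0.08, -0.1, -0.06, 0, 0, 0, 0.7, 0.08, -0.15, -0.06, 0, 0, 0, 0.7, 0.08, -0.2, -0.06, 0, 0, 0, 0.7, 0.08, -0.25, -0.06, 0, 0, 0, 0.7, 0.08, -0.28, -0.06, 0, 0, 0, 0.7, 0.08, -0.28, -0.06, 0, 0, 0, 0.7, 0.08, -0.28, -0.06, 0, 0, 0, 0.7]'

```text
time: 32.0
tool_pos: [0.3816, 0.045, 0.2729]
tcp_rot: [0.092, 3.139, -0.0]
wrist_force: [-0.1, 0.2, -0.0]
width: 0.848
grip_force: 0.0
```

```bash
cat > m5.py <<'E'
exec(open("m4.py").read().split("mid=lambda")[0])
T=read_camera("top")
hv=cv2.cvtColor(T["color"],cv2.COLOR_BGR2HSV).astype(int)
m=((hv[...,1]>45)&(hv[...,1]<98)&(hv[...,2]>182)).astype(np.uint8)*255
m[:,:135]=0;m[:,185:]=0;m[:178]=0;m[280:]=0
m=cv2.morphologyEx(m,cv2.MORPH_OPEN,np.ones((3,3)))
c=max(cv2.findContours(m,0,2)[0],key=cv2.contourArea);b=cv2.boxPoints(cv2.minAreaRect(c))
print("stack area",cv2.contourArea(c),"n",len(c))
P=np.array([plane(T,u,v,.030) for u,v in b]);print(P)
cen=P.mean(0);e=[P[1]-P[0],P[2]-P[1]];L=[np.linalg.norm(x) for x in e];d=e[int(np.argmax(L))]
a=np.degrees(np.arctan2(d[1],d[0]));print("cen",cen,"len",L,"yaw",a)
X=np.array([.9984,-.0558]);Y=np.array([.0558,.9984])
print("tray frame (x0 .460,y0 .3491):",cen[:2]@X-.4600,cen[:2]@Y-.3491)
for v in (200,215,225,235,250,262): print(v,hv[v,138:186,1].tolist())
E
python3 m5.py
```

```text
stack area 1708.5 n 54
[[0.3617 0.3613 0.03  ]
 [0.5986 0.3505 0.03  ]
 [0.5924 0.2832 0.03  ]
 [0.356  0.2962 0.03  ]]
cen [0.4772 0.3228 0.03  ] len [np.float64(0.23707246565463141), np.float64(0.06759696279972924)] yaw -2.6074337701296013
tray frame (x0 .460,y0 .3491): -0.0016144040807366533 -0.00021553277955677075
200 [99, 101, 92, 99, 104, 101, 95, 102, 95, 63, 22, 40, 84, 82, 80, 75, 77, 75, 74, 76, 77, 78, 78, 74, 74, 76, 74, 75, 80, 80, 80, 79, 81, 88, 93, 68, 29, 22, 17, 29, 82, 104, 97, 99, 100, 105, 103, 102]
215 [97, 100, 103, 95, 103, 101, 103, 104, 105, 106, 93, 79, 79, 78, 78, 79, 76, 76, 73, 79, 80, 81, 76, 77, 75, 77, 78, 80, 82, 84, 83, 84, 87, 100, 47, 20, 17, 23, 61, 98, 100, 97, 102, 104, 103, 97, 103, 99]
225 [103, 100, 102, 98, 97, 98, 99, 106, 94, 87, 77, 80, 77, 78, 77, 80, 77, 78, 82, 82, 80, 77, 78, 80, 79, 79, 81, 86, 88, 85, 83, 91, 91, 41, 22, 15, 22, 66, 104, 100, 101, 106, 96, 105, 103, 101, 103, 101]
235 [100, 103, 98, 102, 96, 100, 102, 93, 87, 79, 75, 78, 82, 80, 79, 78, 83, 84, 84, 79, 84, 81, 80, 84, 82, 84, 86, 84, 82, 83, 91, 86, 31, 21, 15, 27, 71, 108, 100, 97, 101, 99, 102, 104, 98, 101, 101, 104]
250 [98, 103, 101, 62, 21, 31, 79, 79, 80, 77, 80, 80, 83, 82, 78, 81, 83, 82, 82, 84, 82, 88, 84, 87, 84, 86, 82, 88, 90, 91, 46, 21, 18, 20, 53, 100, 102, 101, 99, 97, 102, 99, 103, 98, 104, 95, 98, 106]
262 [103, 88, 42, 17, 61, 87, 82, 78, 81, 80, 84, 86, 80, 78, 84, 84, 81, 87, 86, 85, 86, 86, 89, 84, 88, 83, 77, 92, 87, 38, 19, 19, 19, 63, 105, 99, 100, 102, 100, 96, 101, 102, 97, 107, 100, 95, 98, 99]
```

```bash
python3 -c "
from workcell import finish_job
print(finish_job())"
```

```text
the job is handed in; nothing more can be done
None
```

I handed the job in at about 32 s: both boards are stacked square in the tray, the scraper hangs next to the whisk and the turner next to the skimmer, with the tools last confirmed in the picture taken right after hanging.

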